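# Check battery packs on the bench analyser

## Task

Check the battery packs on the blue mat: turn the analyser's selector clockwise from off by one click (not two), and with the bays still empty press the yellow zero key just until it clicks. Then lay every pack flat in a bay of its own with its brass contacts against the bay's brass contacts, press the green test key just until it clicks while all packs are in, move the packs flat and right side up into the grey tray, and turn the selector back to off. Never press a key hard past its click, never zero with a pack in a bay, and leave the spray can, the meter and the solder reel alone.

Things in the scene. Friction and masses are not known exactly. Their poses are not given: they have to be found in the camera images.
- analyser: the battery analyser, a fixed cream bench console 210 (x) x 300 (y) x 60 mm high; origin at the centre of its underside. Its +x points away from the operator (rear), its +y to the left. The dark control panel is the front half of the flat top (selector left, display, yellow zero key, green test key at the right); three bays lie along the rear half.
- selector_grip (a point): the selector knob: black pointer bar 42 x 14 mm, standing 7 to 32 mm above the analyser's top on a round skirt of 21 mm radius and 7 mm height; white line on its pointer end. Point: on the turning axis, 20 mm above the analyser's top. Its +x runs along the bar towards the pointer end, z up; it turns with the knob. Grip the bar across its 14 mm width from above.
- selector (a joint): selector angle in rad, growing clockwise seen from above. Three detents: 0 = off (pointer 60 degrees left of straight to the rear), 1.047 = first click, for checking (pointer straight to the rear, green tick), 2.094 = second click, not to be used. Peak torque 0.12 N m; halfway between two detents (0.52 rad) it pulls itself on to the next.
- zero_key_top (a point): yellow zero key: square tactile key cap, 18 x 18 mm, its top 9 mm above the analyser's top when up. Point: centre of the cap's top face (goes down with the key).
- zero_key (a joint): zero key: travel in m, 0 = up, growing as pressed. Dome switch: the force peaks at 4.3 N at 1.6 mm, then drops to 2.3 N at 3.4 mm (the click; the switch makes at 2.2 mm, on the falling side), and rises again to 3.4 N at 4.2 mm, 5.4 N at 4.8 mm, 7.6 N at 5.4 mm; beyond 5.4 mm it is over-pressed and damaged (hard stop 6 mm). Springs back up.
- test_key_top (a point): green test key, 65 mm to the right of the yellow one: square tactile key cap, 18 x 18 mm, its top 9 mm above the analyser's top when up. Point: centre of the cap's top face (goes down with the key).
- test_key (a joint): test key, same dome as the zero key: travel in m, 0 = up, growing as pressed. Dome switch: the force peaks at 4.3 N at 1.6 mm, then drops to 2.3 N at 3.4 mm (the click; the switch makes at 2.2 mm, on the falling side), and rises again to 3.4 N at 4.2 mm, 5.4 N at 4.8 mm, 7.6 N at 5.4 mm; beyond 5.4 mm it is over-pressed and damaged (hard stop 6 mm). Springs back up.
- mat: blue mat, fixed, 290 (x) x 130 (y) x 3 mm, where the packs lie at the start; origin at the centre of its underside. It may be on either side of the analyser.
- tray: grey tray for checked packs, fixed, 310 (x) x 130 (y) x 22 mm high outside, walls and floor 4 mm; origin at the centre of its underside. On the other side of the analyser from the mat.
- bay1 (a point): left bay. Point: centre of its floor (the analyser's top, 60 mm up); axes as the analyser's. Room for a pack 76 (x) x 44 (y) mm between 12 mm high guides: 4 mm thick ones at the corners of the long sides (14 mm long, 48 mm open between for fingers), a stop at the front and a terminal block 26 mm high with brass contacts at the rear (+x). Bays are 95 mm apart.
- bay2 (a point): middle bay, like bay1
- bay3 (a point): right bay, like bay1
- bay1_term (a point): left bay: where the contact end face of a pack lies when it sits centred in the bay, 35 mm to the rear of the bay's centre and 20 mm above its floor
- bay2_term (a point): middle bay: where the contact end face of a pack lies when it sits centred in the bay, 35 mm to the rear of the bay's centre and 20 mm above its floor
- bay3_term (a point): right bay: where the contact end face of a pack lies when it sits centred in the bay, 35 mm to the rear of the bay's centre and 20 mm above its floor
- pack1_mid (a point): battery pack with blue label, dark case, 70 (x) x 38 (y) x 40 mm (z), about 190 g. Point: its centre. +x points to the end with the three brass contacts (also seen on top at that end), z up through its labelled top. May be absent.
- pack1_term (a point): centre of the contact end face of that pack (blue label), 35 mm along its +x from its centre
- pack2_mid (a point): battery pack with orange label, dark case, 70 (x) x 38 (y) x 40 mm (z), about 190 g. Point: its centre. +x points to the end with the three brass contacts (also seen on top at that end), z up through its labelled top. May be absent.
- pack2_term (a point): centre of the contact end face of that pack (orange label), 35 mm along its +x from its centre
- pack3_mid (a point): battery pack with dark red label, dark case, 70 (x) x 38 (y) x 40 mm (z), about 190 g. Point: its centre. +x points to the end with the three brass contacts (also seen on top at that end), z up through its labelled top. May be absent.
- pack3_term (a point): centre of the contact end face of that pack (dark red label), 35 mm along its +x from its centre
- spray: spray can standing behind the analyser, 52 mm across, 160 mm high; leave alone; origin at the centre of its foot
- meter: yellow hand multimeter lying on the bench in front of the analyser, 155 x 78 x 34 mm; leave alone; origin under its centre
- reel: solder reel standing on its flange behind the analyser, 64 mm across, 46 mm high; leave alone; origin under its centre
There are look-alikes about, which are no part of the job. What is shaped like the part that bears pack2_mid but turquoise is not meant.

How it is judged (in metres and radians):
On the way, in this order (a step that is already met when the one before it is completed fails the run):
1. the selector stands at its first click (value of joint selector between 0.8472 and 1.2472 rad), for 0.2 s.
2. the zero key clicks, selector at its first click, no pack in a bay (all of step 1 and value of joint zero_key above 0.0022 m and distance between each of pack1_term, pack2_term, pack3_term and bay1_term above 0.02 m and distance between each of pack1_term, pack2_term, pack3_term and bay2_term above 0.02 m and distance between each of pack1_term, pack2_term, pack3_term and bay3_term above 0.02 m), for 0.03 s.
3. every pack lies in a bay, contacts to contacts ((distance between pack1_term and bay1_term below 0.009 m or distance between pack1_term and bay2_term below 0.009 m or distance between pack1_term and bay3_term below 0.009 m) and angle between each of pack1_mid, pack2_mid, pack3_mid's own z axis and vertical below 0.1 rad and angle between the x axis of each of pack1_mid, pack2_mid, pack3_mid and the x axis of bay1, either way round below 0.2 rad and (distance between pack2_term and bay1_term below 0.009 m or distance between pack2_term and bay2_term below 0.009 m or distance between pack2_term and bay3_term below 0.009 m) and (distance between pack3_term and bay1_term below 0.009 m or distance between pack3_term and bay2_term below 0.009 m or distance between pack3_term and bay3_term below 0.009 m)), for 0.2 s.
4. the test key clicks, selector at its first click, every pack in a bay (all of step 1 and all of step 3 and value of joint test_key above 0.0022 m), for 0.03 s.
At the end, for the whole second after the job is handed in: every pack lies flat (within 0.12 rad) and right side up on the tray's floor inside its walls and stays there; the selector is off (below 0.15 rad); both keys are up (x of pack1_mid in the frame of tray between -0.145 and 0.145 m and y of pack1_mid in the frame of tray between -0.055 and 0.055 m and z of each of pack1_mid, pack2_mid, pack3_mid in the frame of tray below 0.03 m and angle between each of pack1_mid, pack2_mid, pack3_mid's own z axis and vertical below 0.12 rad and x of pack2_mid in the frame of tray between -0.145 and 0.145 m and y of pack2_mid in the frame of tray between -0.055 and 0.055 m and x of pack3_mid in the frame of tray between -0.145 and 0.145 m and y of pack3_mid in the frame of tray between -0.055 and 0.055 m and value of joint selector below 0.15 rad and value of joint each of zero_key, test_key below 0.001 m); the robot touches nothing.
It fails at once if a key is pressed hard past its click (over 5.4 mm of travel) (value of joint any of zero_key, test_key above 0.0054 m).
It fails at once if the zero key is clicked with a pack in a bay (value of joint zero_key above 0.0022 m and (((distance between pack1_term and bay1_term below 0.009 m or distance between pack1_term and bay2_term below 0.009 m or distance between pack1_term and bay3_term below 0.009 m) and angle between pack1_mid's own z axis and vertical below 0.1 rad and angle between the x axis of pack1_mid and the x axis of bay1, either way round below 0.2 rad) or ((distance between pack2_term and bay1_term below 0.009 m or distance between pack2_term and bay2_term below 0.009 m or distance between pack2_term and bay3_term below 0.009 m) and angle between pack2_mid's own z axis and vertical below 0.1 rad and angle between the x axis of pack2_mid and the x axis of bay1, either way round below 0.2 rad) or ((distance between pack3_term and bay1_term below 0.009 m or distance between pack3_term and bay2_term below 0.009 m or distance between pack3_term and bay3_term below 0.009 m) and angle between pack3_mid's own z axis and vertical below 0.1 rad and angle between the x axis of pack3_mid and the x axis of bay1, either way round below 0.2 rad))).
It fails at once if the selector is turned on to its second click (value of joint selector above 1.75 rad).
It fails at once if the spray can, the meter or the reel is pushed over 30 mm aside or tipped (distance of any of spray, meter, reel from where it was at the start of the episode above 0.03 m or angle between any of spray, meter, reel's own z axis and vertical above 0.3 rad).
Of pack1, pack2, pack3 only 2 to 3 are there at a start; the rules pass over those that are not, and their reading is None.
At some moment in a run one of pack1, pack2, pack3 may be knocked a few centimetres aside while the robot is not near it.
Once in a run the grip may slacken for a moment while it holds something.
It also fails if it takes over 210 s, if anything falls off the work surface, if the arm or the gripper's body presses on something with over 40 N, if the wrist force passes 120 N, or if a joint passes its speed limit or range.

## Robot

A 6-joint arm with a two-finger parallel gripper is mounted at the origin on the work surface. World frame = base frame: x ahead of the robot, y to its left, z up, the work surface at z = 0. Lengths are in mm, angles in rad, forces in N, time in s.
With the tool pointing down it reaches from about 350 to 875 mm from the base axis. Payload 4.2 kg.
Tool frame: the origin (TCP) lies between the finger pads; the fingertips stand 14 mm ahead of it and the grasp point (between the pads) lies 5 mm behind it; z points along the fingers, y is the line along which they close (so a half turn about z gives the same grasp; the last joint's range is limited). The gripper opens to 85 mm and grips with 20 to 120 N. Pads are 22 mm wide; open, the fingers measure 114 mm over their backs; the gripper's body (76 mm by 85 mm) begins 54 mm behind the grasp point. The pads swing forward as they close: fully open they stand 13 mm farther back than shut.
Start: joints at [1.449, 0.385, 0.008, 0, -1.194, -0.259], TCP at [232.256, 580.221, 245.312] pointing down, gripper open.
Joint ranges: [-3.14, 3.14], [-1.21, 2.06], [-1.07, 1.41], [-3.16, 2.05], [-2.99, -0.16], [-3.1, 3.1]. Speed limits (rad/s): [2.79, 2.79, 3.14, 3.14, 3.14, 3.14].

## Interface

Orientations are given as a unit quaternion [x, y, z, w].
In Python, from bench import * gives the robot as it stands.
- The arm moves only by the tool carry_out, never from a script. Its argument "motion" is a list of rows, each a list of 7 numbers: the turn, a rotation vector about the tool's x, y, z in rad, then the shift along the tool's x, y, z in mm, then the opening, from -1 (shut) to 1 (fully open), so that 0 is half open. A call has 1 to 5 rows; each row is the pose to reach, as a shift and turn from the pose commanded when the call began, along the tool's axes at that moment; what a row does not reach only later rows make up. A row lasts 1/8 s, in which the tool goes at most 62.5 mm and 10.7 degrees, less where a joint would pass 70% of its speed; a pose out of reach is approached as far as the arm can. A call with a gripper value outside its range is refused whole. The fingers move at their own pace and stop on an object; the grip force is fixed at half the most. Time passes only in rows, so rows that repeat a pose let the fingers close. It gives the time, the measured TCP pose, the force, the opening and the grip force at its end, in the units of the state.
- read_state(): the state, without advancing time (a new reading comes with each control period).
- get_image(name): name is "scene" or "side" or "wrist"; returns a dict with "color" (400x640x3 uint8, blue, green, red), "mtx" (3x3 intrinsics, pixels), "k1" (the pictures are not rectified: a ray, as slopes to the right and down, at radius r is drawn at 1 + k1 r^2 times it, then the intrinsics apply), "position" and "orientation" of the camera in the world. Camera axes: x right, y down, z forward; pixel columns grow to the right and rows downward; lengths in mm; the calibration is good to about 2 mm. A picture is of the moment at which its call begins. There is no depth.
- job_done(): hands the job in; it is judged then, once.
The state is a dict: "clock": time; "joints": joint angles; "joint_vel": joint speeds; "joint_efforts": joint torques, N m; "position": TCP position; "ee_rot": TCP orientation; "contact_force": force on the tool from outside, world axes, zero at the start; "wrist_torque": the same for the moment, N m; "gripper_width": finger opening in mm; "grasp_force": force on a finger pad.
Only numpy, scipy, OpenCV 4.12 (cv2) and the standard library are available. Lean on these libraries where they do the work, as an engineer would, in place of code of your own. Each camera call takes 0.05 s, during which the arm holds its last target. There are 200 camera calls.

## Working session

There is one attempt and no reset: what is moved stays moved. The work goes in short steps, Python scripts to look and compute and a tool call to move; the robot and the scene stay as the last step left them, time stands still between calls to the robot, and variables do not carry over. Pictures are saved under pics/ and viewed, at most 14 in all, crops included, and the job is handed in when it is done.

Besides the shell and the picture viewer there is one more tool, called after "Call:" as a command line: name --pt "numbers of a row" for each row, then --argument value for the rest. carry_out: Moves the arm, as the interface text tells. Its arguments: {"type":"object","properties":{"motion":{"type":"array"}},"required":["motion"]}

```bash
mkdir -p pics; ls; cat > h.py <<'E'
from bench import *
import numpy as np, cv2
from scipy.spatial.transform import Rotation as R
def snap(cam,fn=None):
    im=get_image(cam)
    if fn: cv2.imwrite('pics/'+fn,im['color'])
    return im
def ray(im,px):
    K=np.array(im['mtx']);k=im['k1']
    d=np.array([(px[0]-K[0,2])/K[0,0],(px[1]-K[1,2])/K[1,1]])
    s=d.copy()
    for _ in range(20): s=d/(1+k*(s@s))
    return np.array(im['position']),R.from_quat(im['orientation']).apply([s[0],s[1],1.])
def onz(im,px,z):
    o,v=ray(im,px);return o+v*(z-o[2])/v[2]
def tri(rs):
    A=0;b=0
    for o,v in rs:
        v=v/np.linalg.norm(v);P=np.eye(3)-np.outer(v,v);A=A+P;b=b+P@o
    p=np.linalg.solve(A,b)
    return p,[np.linalg.norm((np.eye(3)-np.outer(v,v)/(v@v))@(p-o)) for o,v in rs]
def proj(im,p):
    q=R.from_quat(im['orientation']).inv().apply(np.array(p)-im['position'])
    s=q[:2]/q[2];s=s*(1+im['k1']*(s@s));K=np.array(im['mtx'])
    return s[0]*K[0,0]+K[0,2],s[1]*K[1,1]+K[1,2]
E
python3 - <<'E'
from h import *
for c in('scene','side','wrist'):
    im=snap(c,c+'0.png');print(c,im['position'],im['orientation'],im['k1'],im['mtx'][0][0])
print(read_state())
E
```

```text
pics
scene [1603.35530552 -276.85784365 1011.42045981] [ 0.70183254  0.58090459 -0.25766795 -0.32185116] 0.031392963755340994 456.8813964039323
side [527.7708584  713.46121803 906.7562207 ] [-0.0222359   0.9293729  -0.36846926 -0.0014101 ] -0.03671500374462488 399.01146689281364
wrist [296.29472211 555.66214146 374.23801702] [-0.55516124  0.82039656  0.11257778 -0.07792134] -0.04285067686989355 282.60328383140194
{'clock': 0.15, 'joints': array([ 1.44860251e+00,  3.85376149e-01,  6.99855676e-03, -3.08887711e-04,
       -1.19395645e+00, -2.58627851e-01]), 'joint_vel': array([-1.00138494e-03, -1.81961188e-03,  5.89891658e-03,  2.65996256e-03,
        2.80184416e-04,  7.28819864e-05]), 'joint_efforts': array([ 1.76072550e-03, -3.92680478e+01,  1.88581645e+01,  4.18854252e+00,
       -3.40505954e-03,  8.76054429e-08]), 'position': array([232.13204033, 579.88916451, 244.50454093]), 'ee_rot': array([ 9.81915483e-01, -1.89318175e-01, -9.08208247e-05,  7.76853509e-04]), 'contact_force': array([-0.23845699,  0.49013344, -1.48349649]), 'wrist_torque': array([-0.01026792, -0.02283798,  0.0584685 ]), 'grasp_force': 0.0, 'gripper_width': 85.24963427629419}
```

View pics/scene0.png

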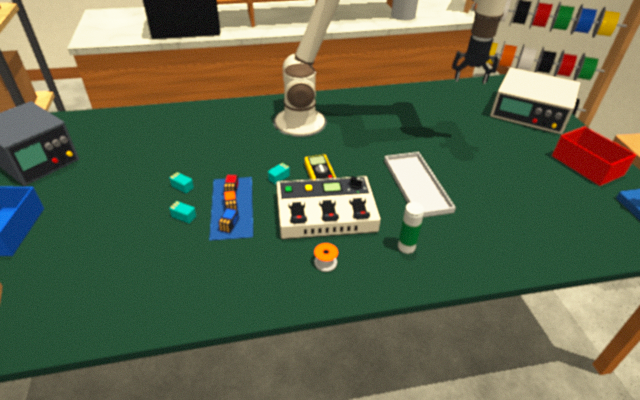

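View pics/side0.png

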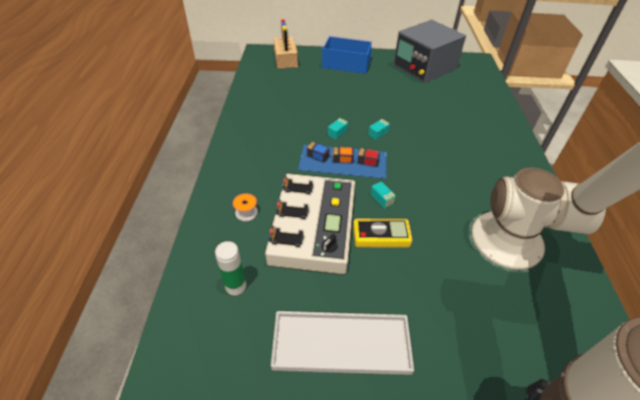

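The scene view shows the packs on the blue mat: blue (229,220), orange (231,200) and red (231,183). Turquoise look-alikes are at (181,181), (182,211) and (279,172). In the side view the packs are at (318,153), (344,155) and (369,158), the analyser at about (312,222) and the tray at about (343,342). Next come rough positions by triangulation.

```bash
cat >> h.py <<'E'
def blobs(im,name,minA=12):
    hsv=cv2.cvtColor(im['color'],cv2.COLOR_BGR2HSV)
    rng={'yellow':((22,120,110),(34,255,255)),'green':((50,120,70),(80,255,255)),'orange':((6,150,120),(18,255,255)),'red':((0,150,60),(4,255,255)),'blue':((100,130,60),(122,255,255))}[name]
    m=cv2.inRange(hsv,*rng)
    n,l,s,c=cv2.connectedComponentsWithStats(m)
    return [(s[i,4],*c[i].round(1),*s[i,:4]) for i in range(1,n) if s[i,4]>=minA]
E
python3 - <<'E'
from h import *
np.set_printoptions(precision=1,suppress=True)
sc,si=get_image('scene'),get_image('side')
for n,a,b in [('blue',(229,217),(318,153)),('orange',(231,199),(344,155)),('red',(231,182),(369,158)),('yel',(309,187),(335,201)),('grn',(288,187),(338,185)),('knob',(355,183),(328,242)),('meter',(319,167),(383,230)),('spraytop',(413,208),(228,249)),('reel',(326,252),(245,202)),('trayc',(419,184),(343,342))]:
    print(n,*tri([ray(sc,a),ray(si,b)]))
for n,p,z in [('anNearL',(268,262),60),('anFrontL',(346,270),60),('anR rear',(288,176),60),('anR fr',(355,183),60),('matA',(303,146),3),('matB',(387,152),3),('matC',(386,176),3),('matD',(299,171),3),('trA',(277,313),22),('trB',(410,315),22),('trC',(412,371),22),('trD',(273,369),22)]: print(n,onz(si,p,z))
E
```

```text
blue [ 556.9 -316.5   26.2] [np.float64(3.214820872198308), np.float64(3.214820872198112)]
orange [ 470.9 -306.9   27.1] [np.float64(0.1886075848601586), np.float64(0.1886075848602418)]
red [ 386.  -300.4   26.3] [np.float64(2.228418679219219), np.float64(2.2284186792190654)]
yel [500.5 -57.4  66.6] [np.float64(1.5141498333423253), np.float64(1.5141498333423151)]
grn [ 491.6 -123.1   67.5] [np.float64(0.045099124994643885), np.float64(0.04509912499463732)]
knob [515.9  91.8  72.5] [np.float64(0.1402117963846495), np.float64(0.1402117963845664)]
meter [360.8   7.9  29.7] [np.float64(1.8133345456369827), np.float64(1.813334545636966)]
spraytop [745.7 187.8 156.4] [np.float64(1.15686579319871), np.float64(1.1568657931987372)]
reel [762.1 -58.9  43.8] [np.float64(1.878937997805964), np.float64(1.8789379978057952)]
trayc [476.5 332.    5. ] [np.float64(5.953058021743448), np.float64(5.9530580217433435)]
anNearL [664.9 153.1  60. ]
anFrontL [468.6 166.2  60. ]
anR rear [ 644.1 -160.3   60. ]
anR fr [ 440.2 -142.1   60. ]
matA [ 613.8 -373.8    3. ]
matB [ 319.2 -360.     3. ]
matC [ 331.7 -238.4    3. ]
matD [ 618.1 -244.9    3. ]
trA [631.2 270.9  22. ]
trB [312.8 260.6  22. ]
trC [322.9 393.   22. ]
trD [625.2 402.4  22. ]
```

View pics/wrist0.png

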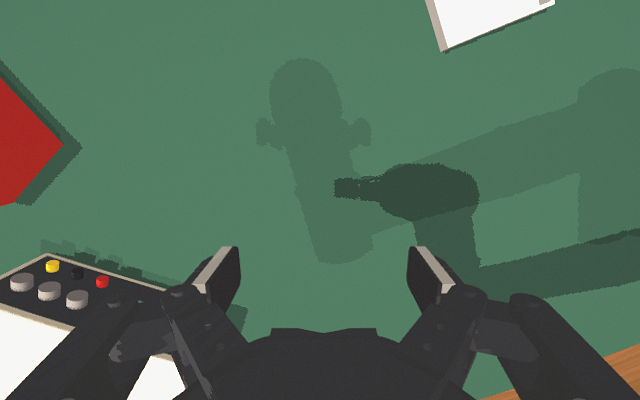

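The wrist view shows only bench and fingers, nothing from the job. Next I add a helper for relative moves and go over the analyser for a closer look.

```bash
cat >> h.py <<'E'
def go(*targets):
    """successive targets (x,y,z,yaw of tool x); prints shift/turn, each from the pose of the one before"""
    s=read_state();p=np.array(s['position']);r=R.from_quat(s['ee_rot'])
    print('t',round(s['clock'],1),'at',p.round(1),'yaw',round(float(np.arctan2(*r.as_matrix()[1::-1,0])),3),'w',round(float(s['gripper_width']),1),'F',np.round(s['contact_force'],1))
    for x,y,z,w in targets:
        t=R.from_euler('z',w)*R.from_euler('x',np.pi)
        print((r.inv()*t).as_rotvec().round(3),r.inv().apply(np.array([x,y,z])-p).round(1))
        p=np.array([x,y,z]);r=t
E
python3 -c "
from h import *
go((440,0,300,-.08))"
```

```text
t 0.2 at [232.2 580.  244.8] yaw -0.381 w 85.1 F [-0.2 -0.1  0.1]
[ 0.001  0.    -0.301] [408.5 461.3 -54.7]
```

Call:
carry_out --pt "0 0 0 204 231 -27 1" --pt "0 0 0 204 231 -27 1" --pt "0 0 0 204 231 -27 1" --pt "0 0 0 204 231 -27 1" --pt "0 0 0 204 231 -27 1"

```text
clock: 0.88
position: [336.0, 287.9, 272.7]
ee_rot: [0.982, -0.189, 0.0, -0.0]
contact_force: [1.5, 0.8, 0.5]
gripper_width: 85.3
grasp_force: 0.0
```

Call:
carry_out --pt "0 0 0 204 231 -27 1" --pt "0 0 0 204 231 -27 1" --pt "0 0 -0.15 204 231 -27 1" --pt "0 0 -0.3 204 231 -27 1" --pt "0 0 -0.3 204 231 -27 1"

```text
clock: 1.5
position: [436.2, 7.9, 298.9]
ee_rot: [0.999, -0.039, 0.001, -0.0]
contact_force: [1.7, 0.8, 1.3]
gripper_width: 85.5
grasp_force: 0.0
```

```bash
python3 -c "
from h import *
go((440,0,300,-.08))
im=snap('wrist','w1.png');print(im['position'])"
```

```text
t 1.5 at [436.2   7.9 298.9] yaw -0.078 w 85.5 F [1.7 0.8 1.3]
[-0.001 -0.001  0.002] [ 4.4  7.6 -1.1]
[504.86543544   3.61924866 428.88387236]
```

View pics/w1.png

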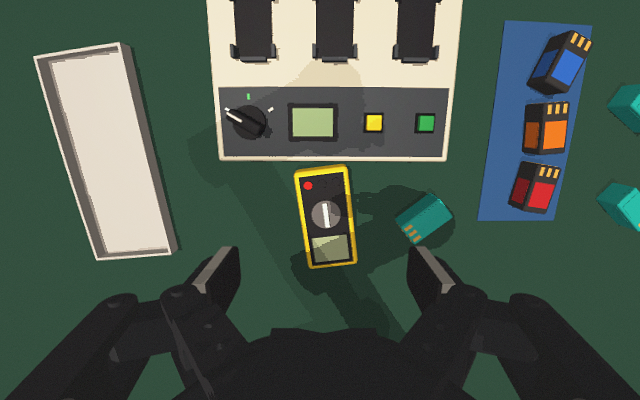

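The wrist view shows the knob at about (248,121), yellow key (373,122), green key (426,122) and the bays at the top. The packs sit at blue (562,65), orange (547,128) and red (537,188), and all their contacts point to the rear. Turquoise decoys are at (425,219), (630,105) and (620,205), and the choice of targets is clear. A second, farther view will give heights and bays.

```bash
cat > m.py <<'E'
from h import *
import pickle
np.set_printoptions(precision=1,suppress=True)
E
python3 - <<'E'
from m import *
im=get_image('wrist');pickle.dump(im,open('w1.pkl','wb'))
for c in('yellow','green','orange','red','blue'): print(c,[b for b in blobs(im,c,40)])
for p,z in [((219,160),60),((447,160),60),((220,87),60),((450,87),60),((248,121),75),((373,122),69),((426,122),69)]: print(p,onz(im,p,z))
go((520,0,340,-.08))
E
```

```text
yellow [(np.int32(233), np.float64(368.1), np.float64(123.6), np.int32(361), np.int32(116), np.int32(16), np.int32(16)), (np.int32(1396), np.float64(321.1), np.float64(208.3), np.int32(289), np.int32(165), np.int32(65), np.int32(105))]
green [(np.int32(251), np.float64(419.8), np.float64(123.5), np.int32(412), np.int32(116), np.int32(17), np.int32(16))]
orange [(np.int32(593), np.float64(549.0), np.float64(133.8), np.int32(537), np.int32(120), np.int32(25), np.int32(29)), (np.int32(281), np.float64(526.2), np.float64(133.9), np.int32(520), np.int32(122), np.int32(14), np.int32(25))]
red [(np.int32(63), np.float64(303.2), np.float64(186.6), np.int32(299), np.int32(183), np.int32(9), np.int32(8)), (np.int32(135), np.float64(537.5), np.float64(197.7), np.int32(524), np.int32(186), np.int32(25), np.int32(22))]
blue [(np.int32(9564), np.float64(517.0), np.float64(117.7), np.int32(473), np.int32(21), np.int32(113), np.int32(200)), (np.int32(300), np.float64(538.5), np.float64(63.2), np.int32(527), np.int32(49), np.int32(25), np.int32(29)), (np.int32(656), np.float64(560.8), np.float64(66.6), np.int32(545), np.int32(49), np.int32(32), np.int32(36))]
(219, 160) [471. 137.  60.]
(447, 160) [ 445.4 -161.7   60. ]
(220, 87) [559.9 119.9  60. ]
(450, 87) [ 536.1 -163.4   60. ]
(248, 121) [516.   87.5  75. ]
(373, 122) [501.6 -64.5  69. ]
(426, 122) [ 496.4 -130.2   69. ]
t 1.6 at [436.8   4.9 298.8] yaw -0.089 w 85.5 F [-0.1  0.3 -0.7]
[ 0. -0. -0.] [ 83.3  -2.5 -41.1]
```

Call:
carry_out --pt "0 0 0 90 0 -40 1" --pt "0 0 0 90 0 -40 1" --pt "0 0 0 90 0 -40 1" --pt "0 0 0 90 0 -40 1"

```text
clock: 2.1
position: [524.8, 2.7, 337.6]
ee_rot: [0.999, -0.04, -0.001, -0.0]
contact_force: [-0.5, 0.6, -0.0]
gripper_width: 85.3
grasp_force: 0.0
```

```bash
python3 - <<'E'
from m import *
im=snap('wrist','w2.png');pickle.dump(im,open('w2.pkl','wb'))
for c in('yellow','green','orange','red','blue'): print(c,[b for b in blobs(im,c,40)])
E
```

```text
yellow [(np.int32(163), np.float64(367.3), np.float64(185.2), np.int32(361), np.int32(179), np.int32(14), np.int32(13)), (np.int32(1097), np.float64(325.7), np.float64(249.5), np.int32(298), np.int32(215), np.int32(57), np.int32(87))]
green [(np.int32(430), np.float64(165.8), np.float64(27.7), np.int32(141), np.int32(14), np.int32(48), np.int32(26)), (np.int32(174), np.float64(411.8), np.float64(185.0), np.int32(405), np.int32(179), np.int32(15), np.int32(13))]
orange [(np.int32(387), np.float64(355.9), np.float64(4.8), np.int32(336), np.int32(0), np.int32(42), np.int32(13)), (np.int32(201), np.float64(505.9), np.float64(187.8), np.int32(501), np.int32(177), np.int32(11), np.int32(23)), (np.int32(441), np.float64(525.1), np.float64(189.6), np.int32(515), np.int32(178), np.int32(21), np.int32(24))]
red [(np.int32(49), np.float64(310.6), np.float64(232.7), np.int32(307), np.int32(229), np.int32(8), np.int32(8)), (np.int32(111), np.float64(515.5), np.float64(237.4), np.int32(503), np.int32(229), np.int32(23), np.int32(21))]
blue [(np.int32(7711), np.float64(502.4), np.float64(166.6), np.int32(460), np.int32(90), np.int32(101), np.int32(169)), (np.int32(243), np.float64(516.9), np.float64(128.6), np.int32(507), np.int32(118), np.int32(21), np.int32(23))]
```

View pics/w2.png

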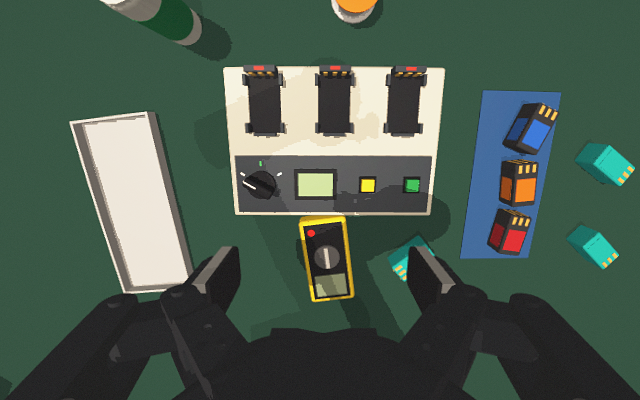

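The second wrist view shows the analyser's top corners at (224,67), (443,69), (431,215) and (235,214), with the bays' inner centres near (265,105), (334,105) and (405,105). The knob is at (262,184) and its pointer line runs left. I also see the tray, packs, reel and spray.

```bash
python3 - <<'E'
from m import *
a,b=pickle.load(open('w1.pkl','rb')),pickle.load(open('w2.pkl','rb'))
sc,si=get_image('scene'),get_image('side')
def bl(im,c,lo,hi,x0,x1):
    return [q for q in blobs(im,c,lo) if q[0]<hi and x0<q[1]<x1][0][1:3]
Y=[bl(a,'yellow',100,400,0,640),bl(b,'yellow',100,400,0,640)]
G=[bl(a,'green',100,400,300,640),bl(b,'green',100,300,300,640)]
for n,P in(('Y',Y),('G',G)):
    print(n,*tri([ray(a,P[0]),ray(b,P[1])]),onz(a,P[0],69),onz(b,P[1],69))
c=np.array([onz(b,p,60)[:2] for p in [(224,67),(443,69),(431,215),(235,214)]])
print('corners',c, 'centre',c.mean(0))
xa=(c[0]-c[3]+c[1]-c[2]);ya=(c[0]-c[1]+c[3]-c[2])
print('yaws',np.arctan2(xa[1],xa[0]),np.arctan2(-ya[0],ya[1]), np.linalg.norm(xa)/2,np.linalg.norm(ya)/2)
print('knob',onz(b,(262,184),67))
# packs' top labels
for n in('orange','red','blue'):
    print(n,[ (q[0],onz(a,q[1:3],43)) for q in blobs(a,n,40)],[ (q[0],onz(b,q[1:3],43)) for q in blobs(b,n,40)])
# bay term red marks
g=b['color'];cv2.imwrite('pics/w2c.png',cv2.resize(g[50:225,215:450],None,fx=3.2,fy=3.2,interpolation=cv2.INTER_CUBIC))
for p in [(75,121),(150,113),(192,289),(125,291)]: print('tray',onz(b,p,22))
E
```

```text
Y [500.2 -58.3  68.8] [np.float64(0.03996343820506532), np.float64(0.03996343820506507)] [500.2 -58.3  69. ] [500.2 -58.3  69. ]
G [ 495.1 -123.    67.7] [np.float64(0.08790132155694311), np.float64(0.08790132155695855)] [ 495.2 -122.5   69. ] [ 495.4 -122.7   69. ]
corners [[ 675.5  124.7]
 [ 650.  -167.9]
 [ 443.8 -155.3]
 [ 469.4  142.9]] centre [559.7 -13.9]
yaws -0.07469843562500954 -0.08636673662643903 206.75427501459515 296.54536457715693
knob [513.8  93.6  67. ]
orange [(np.int32(593), array([ 467.6, -311.5,   43. ])), (np.int32(281), array([ 469.8, -278.6,   43. ]))] [(np.int32(387), array([740.8, -57.3,  43. ])), (np.int32(201), array([ 472.9, -279.9,   43. ])), (np.int32(441), array([ 467.5, -311.7,   43. ]))]
red [(np.int32(63), array([422.1,  32.1,  43. ])), (np.int32(135), array([ 376.9, -305.3,   43. ]))] [(np.int32(49), array([423.1,  32.2,  43. ])), (np.int32(111), array([ 386.4, -305. ,   43. ]))]
blue [(np.int32(9564), array([ 492.2, -263.7,   43. ])), (np.int32(300), array([ 559.3, -287.6,   43. ])), (np.int32(656), array([ 553.6, -318.7,   43. ]))] [(np.int32(7711), array([ 507.1, -271.2,   43. ])), (np.int32(243), array([ 562.9, -288.7,   43. ]))]
tray [630.1 386.7  22. ]
tray [629.6 261.7  22. ]
tray [321.5 259.9  22. ]
tray [325.1 388.3  22. ]
```

View pics/w2c.png

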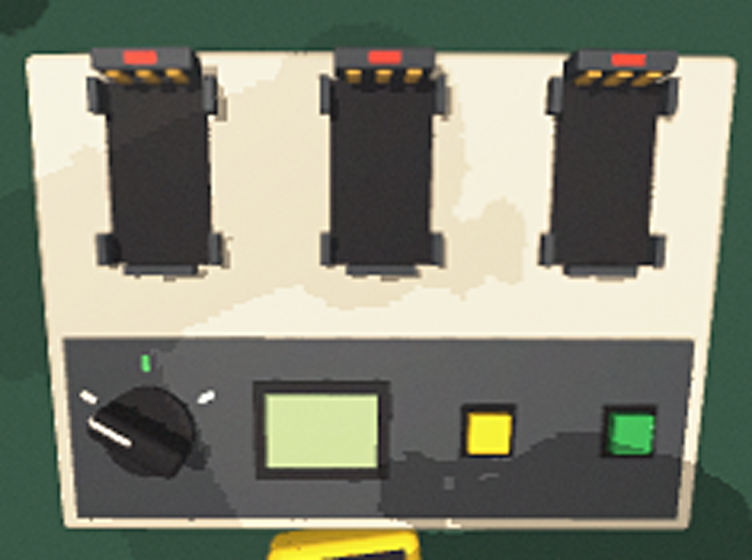

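The crop shows the three bays with guide pairs, for example bay 2 at crop (325,97), (440,97), (327,250) and (437,250). The knob skirt is centred near (143,432) with the pointer up-left at off.

```bash
python3 - <<'E'
from m import *
b=pickle.load(open('w2.pkl','rb'))
u=lambda p:(p[0]/3.2+215-.3,p[1]/3.2+50-.3)
print('skirt',onz(b,u((143,432)),65))
for n,g in(('bay1',[(95,95),(211,95),(103,250),(216,250)]),('bay2',[(325,97),(440,97),(327,250),(437,250)]),('bay3',[(555,97),(671,97),(546,250),(657,250)])):
    q=np.array([onz(b,u(p),70) for p in g]);print(n,q.mean(0),q[0]-q[2],q[0]-q[1])
go((515,93,150,.968),(515,93,86,.968))
E
```

```text
skirt [512.7  98.   65. ]
bay1 [623.  76.  70.] [61.9 -5.7  0. ] [ 4.2 47.6  0. ]
bay2 [614.8 -18.3  70. ] [61.  -4.4  0. ] [ 3.7 47.   0. ]
bay3 [ 607.7 -112.5   70. ] [61.1 -5.3  0. ] [ 3.3 48.   0. ]
t 2.2 at [524.6   2.6 338.3] yaw -0.08 w 85.4 F [-0.1 -0.1  0.4]
[-0.  0. -1.] [-16.7 -89.3 188.3]
[0. 0. 0.] [-0. -0. 64.]
```

Call:
carry_out --pt "0 0 -0.18 -48 -36 60 0.4" --pt "0 0 -0.36 -48 -36 120 0.4" --pt "0 0 -0.54 -48 -36 178 0.4" --pt "0 0 -0.72 -48 -36 178 0.4" --pt "0 0 -0.9 -48 -36 178 0.4"

```text
clock: 2.88
position: [479.1, 41.9, 159.1]
ee_rot: [0.916, 0.401, -0.002, -0.0]
contact_force: [-0.1, -0.7, 1.0]
gripper_width: 59.8
grasp_force: 0.0
```

Call:
carry_out --pt "0 0 -0.148 0 0 0 0.4" --pt "0 0 -0.148 0 0 0 0.4" --pt "0 0 -0.148 0 0 0 0.4"

```text
clock: 3.25
position: [480.4, 42.1, 160.7]
ee_rot: [0.886, 0.464, 0.0, 0.0]
contact_force: [-0.2, 0.7, 0.0]
gripper_width: 59.7
grasp_force: 0.0
```

```bash
python3 - <<'E'
from m import *
im=get_image('wrist');pickle.dump(im,open('w3.pkl','wb'))
u,v=proj(im,(514,95,80));print(u,v,im['position']);u,v=int(u),int(v)
x0,y0=max(u-75,0),max(v-60,0)
cv2.imwrite('pics/w3.png',cv2.resize(im['color'][y0:y0+120,x0:x0+150],None,fx=5,fy=5,interpolation=cv2.INTER_CUBIC));print(x0,y0)
go((515,95,86,.968))
E
```

```text
320.342953269595 132.26915895518948 [519.8  99.7 290.6]
245 72
t 3.3 at [480.5  42.1 160.6] yaw 0.966 w 59.5 F [-0.6 -0.3 -0.3]
[ 0. -0. -0.] [63.1 -1.7 74.7]
```

View pics/w3.png

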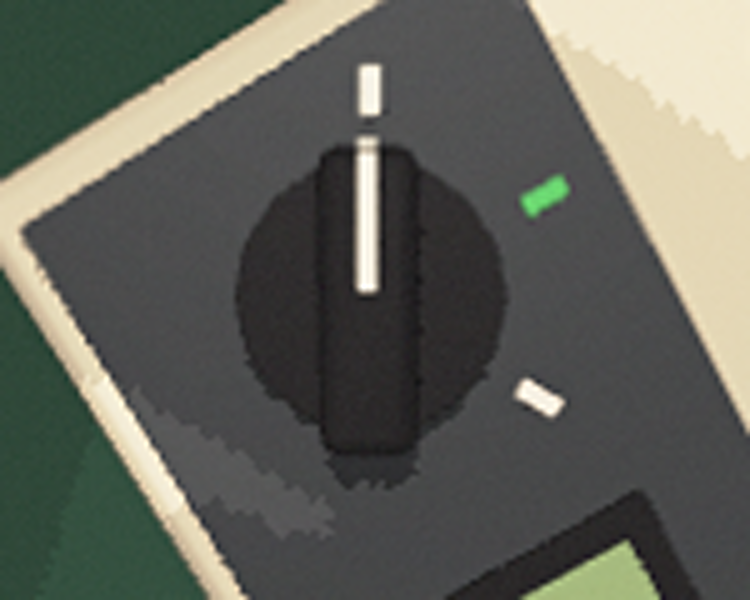

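The crop shows the bar upright in the picture, so it lines up with the tool, centred at crop (368,300). I descend and grip.

Call:
carry_out --pt "0 0 0 62.5 -3.2 20 0.2" --pt "0 0 0 62.5 -3.2 60 0.0" --pt "0 0 0 62.5 -3.2 74.5 0.0" --pt "0 0 0 62.5 -3.2 74.5 0.0" --pt "0 0 0 62.5 -3.2 74.5 -0.3"

```text
clock: 3.92
position: [514.2, 95.2, 87.3]
ee_rot: [0.885, 0.465, 0.001, 0.0]
contact_force: [-0.0, -0.1, 0.1]
gripper_width: 29.9
grasp_force: 0.0
```

Call:
carry_out --pt "0 0 0 0 0 0 -0.8" --pt "0 0 0 0 0 0 -1" --pt "0 0 0 0 0 0 -1" --pt "0 0 0 0 0 0 -1"

```text
clock: 4.42
position: [513.5, 95.8, 87.6]
ee_rot: [0.885, 0.465, 0.001, -0.0]
contact_force: [-4.2, 2.6, 5.1]
gripper_width: 12.8
grasp_force: 59.6
```

Call:
carry_out --pt "0 0 0.17 0 0 0 -1" --pt "0 0 0.34 0 0 0 -1" --pt "0 0 0.51 0 0 0 -1" --pt "0 0 0.68 0 0 0 -1" --pt "0 0 0.85 0 0 0 -1"

```text
clock: 5.05
position: [513.9, 95.0, 87.6]
ee_rot: [0.998, 0.056, 0.001, -0.0]
contact_force: [-0.9, -1.4, 4.0]
gripper_width: 12.4
grasp_force: 59.6
```

Call:
carry_out --pt "0 0 0.17 0 0 0 -1" --pt "0 0 0.2 0 0 0 -1" --pt "0 0 0.2 0 0 0 -1"

```text
clock: 5.42
position: [513.9, 94.8, 87.6]
ee_rot: [0.999, -0.04, 0.001, 0.0]
contact_force: [-1.7, -1.4, 6.1]
gripper_width: 12.6
grasp_force: 59.9
```

Call:
carry_out --pt "0 0 0 0 0 0 0" --pt "0 0 0 0 0 0 0" --pt "0 0 0 0 0 -60 0" --pt "0 0 0 0 0 -60 0" --pt "0 0 0 0 0 -60 -0.5"

```text
clock: 6.05
position: [513.3, 95.4, 145.9]
ee_rot: [0.999, -0.041, 0.0, -0.0]
contact_force: [0.4, 0.4, -1.1]
gripper_width: 25.8
grasp_force: 0.0
```

```bash
python3 - <<'E'
from m import *
im=get_image('side')
u,v=proj(im,(514,95,85));u,v=int(u),int(v);print(u,v)
cv2.imwrite('pics/s3.png',cv2.resize(im['color'][v-30:v+20,u-40:u+40],None,fx=6,fy=6,interpolation=cv2.INTER_CUBIC))
go((500.2,-58.3,86,-.079))
E
```

```text
328 240
t 6.1 at [512.9  95.2 145.2] yaw -0.083 w 21.6 F [ 0.   0.4 -0. ]
[ 0.  0. -0.] [  0.1 154.   59.3]
```

View pics/s3.png

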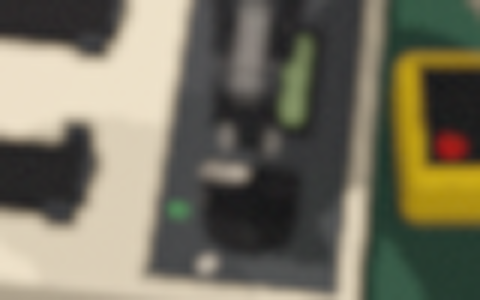

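The pointer now stands to the rear, next to the green tick at (178,208). Next I go above the zero key with the gripper shut.

Call:
carry_out --pt "0 0 0 0 60 0 -1" --pt "0 0 0 0 120 0 -1" --pt "0 0 0 0 154 0 -1" --pt "0 0 0 0 154 30 -1" --pt "0 0 0 0 154 55 -1"

```text
clock: 6.72
position: [499.7, -59.0, 89.0]
ee_rot: [0.999, -0.042, -0.001, 0.0]
contact_force: [1.0, 0.5, 0.6]
gripper_width: -0.0
grasp_force: 0.0
```

Call:
carry_out --pt "0 0 0 0 0 0 -1" --pt "0 0 0 0 0 0 -1" --pt "0 0 0 0 0 0 -1"

```text
clock: 7.1
position: [501.5, -57.9, 91.8]
ee_rot: [0.999, -0.041, 0.001, -0.0]
contact_force: [0.1, -0.1, 0.8]
gripper_width: 0.0
grasp_force: 0.0
```

```bash
python3 - <<'E'
from m import *
go((500.2,-58.3,83,-.079))
E
```

```text
t 7.1 at [501.5 -57.9  91.8] yaw -0.082 w 0.0 F [ 0.1 -0.1  0.8]
[-0. -0. -0.] [-1.3  0.5  8.8]
```

Call:
carry_out --pt "0 0 0 -0.6 0 4 -1" --pt "0 0 0 -0.6 0 7 -1" --pt "0 0 0 -0.6 0 7 -1" --pt "0 0 0 -0.6 0 7 -1"

```text
clock: 7.6
position: [500.2, -58.1, 83.9]
ee_rot: [0.999, -0.041, 0.0, 0.0]
contact_force: [-0.3, -0.2, 0.4]
gripper_width: -0.0
grasp_force: 0.0
```

Call:
carry_out --pt "0 0 0 0 0 0.8 -1" --pt "0 0 0 0 0 0.8 -1"

```text
clock: 7.85
position: [500.3, -58.1, 83.1]
ee_rot: [0.999, -0.041, 0.0, -0.0]
contact_force: [-0.2, 0.4, 0.1]
gripper_width: 0.0
grasp_force: 0.1
```

Call:
carry_out --pt "0 0 0 0 0 0.8 -1" --pt "0 0 0 0 0 0.8 -1"

```text
clock: 8.1
position: [500.3, -58.1, 82.5]
ee_rot: [0.999, -0.041, 0.0, 0.0]
contact_force: [-0.9, 0.2, 1.7]
gripper_width: -0.1
grasp_force: 1.2
```

Call:
carry_out --pt "0 0 0 0 0 0.8 -1" --pt "0 0 0 0 0 0.8 -1"

```text
clock: 8.35
position: [500.3, -58.1, 81.8]
ee_rot: [0.999, -0.041, 0.0, 0.0]
contact_force: [-0.6, -0.5, 4.5]
gripper_width: -0.0
grasp_force: 2.0
```

Call:
carry_out --pt "0 0 0 0 0 0.8 -1" --pt "0 0 0 0 0 0.8 -1"

```text
clock: 8.6
position: [500.3, -58.1, 80.7]
ee_rot: [0.999, -0.041, 0.0, -0.0]
contact_force: [-1.8, -0.2, 3.1]
gripper_width: 0.4
grasp_force: 1.6
```

Call:
carry_out --pt "0 0 0 0 0 0.6 -1" --pt "0 0 0 0 0 0.6 -1"

```text
clock: 8.85
position: [500.3, -58.1, 80.0]
ee_rot: [0.999, -0.041, 0.0, -0.0]
contact_force: [0.3, 0.0, 2.4]
gripper_width: -0.0
grasp_force: 1.1
```

Call:
carry_out --pt "0 0 0 0 0 0.3 -1" --pt "0 0 0 0 0 0.3 -1"

```text
clock: 9.1
position: [500.3, -58.1, 79.7]
ee_rot: [0.999, -0.041, 0.0, 0.0]
contact_force: [0.0, -0.1, 1.8]
gripper_width: -0.1
grasp_force: 1.1
```

The force passed its peak and fell to about 2 N at roughly 3.2 mm, so the key has clicked. I retract and look at the packs.

Call:
carry_out --pt "0 0 0 0 0 -20 -1" --pt "0 0 0 0 0 -70 0" --pt "0 0 0 -20 50 -120 1" --pt "0 0 0 -40 100 -150 1" --pt "0 0 0 -60 150 -150 1"

```text
clock: 9.72
position: [428.5, -203.8, 232.2]
ee_rot: [0.999, -0.04, 0.003, 0.0]
contact_force: [0.4, -0.6, -1.0]
gripper_width: 72.2
grasp_force: 0.0
```

Call:
carry_out --pt "0 0 0 -8 50 0 1" --pt "0 0 0 -16 104 0 1" --pt "0 0 0 -16 104 0 1" --pt "0 0 0 -16 104 0 1"

```text
clock: 10.22
position: [403.0, -304.8, 229.2]
ee_rot: [0.999, -0.042, -0.001, -0.0]
contact_force: [0.5, -0.1, 0.9]
gripper_width: 85.5
grasp_force: 0.0
```

```bash
python3 - <<'E'
from m import *
im=snap('wrist','w4.png');pickle.dump(im,open('w4.pkl','wb'));print(im['position'])
go()
E
```

```text
[ 471.9 -309.5  359. ]
t 10.3 at [ 403.3 -304.3  229.3] yaw -0.082 w 85.3 F [-0.   0.3 -0.6]
```

View pics/w4.png

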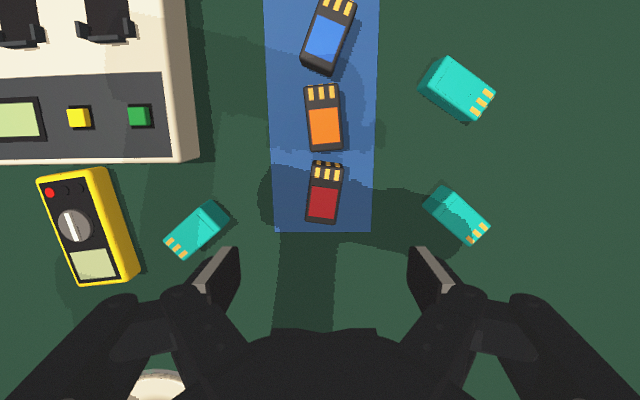

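The close wrist view shows orange (324,118), red (324,195) and blue (330,35) with its far end cut off, all on the mat with contacts to the rear. The turquoise look-alikes lie off the mat.

```bash
cat >> m.py <<'E'
RNG={'orange':[((6,130,110),(18,255,255))],'red':[((0,130,50),(5,255,255)),((172,130,50),(180,255,255))],'blue':[((104,120,130),(116,200,255))]}
def label(im,c,near=None,z=43,crop=None):
    hsv=cv2.cvtColor(im['color'],cv2.COLOR_BGR2HSV)
    m=sum(cv2.inRange(hsv,*r) for r in RNG[c]).astype(np.uint8)
    if near is not None:
        mm=np.zeros_like(m);u,v=map(int,proj(im,near));cv2.circle(mm,(u,v),crop or 40,255,-1);m&=mm
    m=cv2.morphologyEx(m,cv2.MORPH_OPEN,np.ones((3,3),np.uint8))
    cs=cv2.findContours(m,cv2.RETR_EXTERNAL,cv2.CHAIN_APPROX_NONE)[0]
    k=max(cs,key=cv2.contourArea)
    q=np.array([onz(im,p[0],z)[:2] for p in k],np.float32)
    r=cv2.minAreaRect(q);b=cv2.boxPoints(r)
    e=[b[1]-b[0],b[2]-b[1]]
    M=cv2.moments(k);px=(M['m10']/M['m00'],M['m01']/M['m00'])
    return dict(c=np.array(r[0]),size=np.linalg.norm(e,axis=1),yaws=[float((np.arctan2(d[1],d[0])+np.pi/2)%np.pi-np.pi/2) for d in e],px=px)
E
python3 - <<'E'
from m import *
a,b,d=[pickle.load(open(f'w{i}.pkl','rb')) for i in(1,2,4)]
P={'orange':(468,-311,43),'red':(382,-305,43)}
for c in P:
    r=label(d,c,P[c]);r2=label(b,c,P[c],crop=14);print(c,r,tri([ray(d,r['px']),ray(b,r2['px'])]))
def mid(ps): 
    q=np.array([onz(d,p,43)[:2] for p in ps]);x=q[0]-q[3]+q[1]-q[2];return q.mean(0),np.arctan2(x[1],x[0]),np.linalg.norm(x)/2,np.linalg.norm(q[0]-q[1]+q[3]-q[2])/2
print(mid([(304,87),(340,83),(344,150),(308,153)]))
print(mid([(312,165),(343,167),(337,224),(306,221)]))
cv2.imwrite('pics/w4c.png',cv2.resize(d['color'][0:235,265:385],None,fx=2.5,fy=2.5,interpolation=cv2.INTER_CUBIC))
E
```

```text
orange {'c': array([ 467.7, -310.1]), 'size': array([31.1, 37.1], dtype=float32), 'yaws': [-1.5552421808242798, 0.015553712844848633], 'px': (324.1590230188016, 125.27218415041293)} (array([ 468. , -310.1,   44.8]), [np.float64(0.028964897454309278), np.float64(0.028964897454401246)])
red {'c': array([ 381.7, -301.1]), 'size': array([36.3, 30.5], dtype=float32), 'yaws': [-0.2214212417602539, 1.3493739366531372], 'px': (322.5047619047619, 202.0768707482993)} (array([ 382.9, -301.2,   45.6]), [np.float64(0.14519024485048043), np.float64(0.1451902448506059)])
(array([ 474.5, -310.6]), np.float64(-0.02052296493964239), np.float64(69.40286579023834), np.float64(38.97454832569732))
(array([ 390.3, -304. ]), np.float64(-0.1846027919656687), np.float64(67.7121507146003), np.float64(35.944524624908865))
```

View pics/w4c.png

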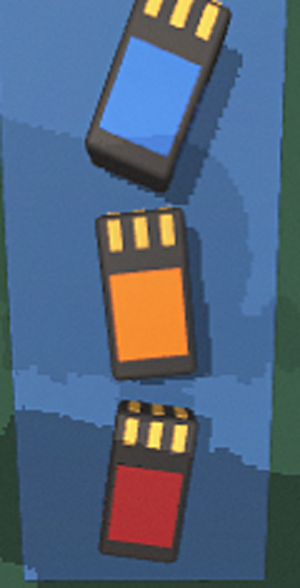

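The crop confirms all three packs, with contacts at the far end of each and red and blue turned a little clockwise. I grasp red first.

```bash
python3 - <<'E'
from m import *
go((389,-302.5,100,-.2),(389,-302.5,24,-.2))
E
```

```text
t 10.3 at [ 403.3 -304.3  229.3] yaw -0.082 w 85.3 F [-0.   0.3 -0.6]
[-0.   0.   0.1] [-14.3  -0.6 129.4]
[0. 0. 0.] [ 0. -0. 76.]
```

Call:
carry_out --pt "0 0 0.118 -14.3 -0.6 60 1" --pt "0 0 0.118 -14.3 -0.6 120 1" --pt "0 0 0.118 -14.3 -0.6 160 1" --pt "0 0 0.118 -14.3 -0.6 190 1" --pt "0 0 0.118 -14.3 -0.6 205 1"

```text
clock: 10.9
position: [389.0, -301.5, 23.1]
ee_rot: [0.995, -0.099, -0.001, -0.0]
contact_force: [-0.1, 0.1, -0.5]
gripper_width: 85.6
grasp_force: 0.0
```

Call:
carry_out --pt "0 0 0 0 0 0 1" --pt "0 0 0 0 0 0 -1" --pt "0 0 0 0 0 0 -1" --pt "0 0 0 0 0 0 -1" --pt "0 0 0 0 0 0 -1"

```text
clock: 11.52
position: [390.0, -303.4, 25.9]
ee_rot: [0.995, -0.1, 0.001, 0.0]
contact_force: [-0.5, 2.1, 6.2]
gripper_width: 37.1
grasp_force: 61.1
```

Call:
carry_out --pt "0 0 0 0 0 -20 -1" --pt "0 0 0 0 0 -60 -1" --pt "0 0 0 0 0 -110 -1" --pt "0 0 0 0 0 -160 -1" --pt "0 0 0 0 0 -160 -1"

```text
clock: 12.15
position: [391.2, -304.1, 188.7]
ee_rot: [0.995, -0.1, 0.005, 0.001]
contact_force: [-0.0, 0.5, -3.7]
gripper_width: 37.3
grasp_force: 65.0
```

```bash
python3 - <<'E'
from m import *
im=snap('wrist','w5.png');pickle.dump(im,open('w5.pkl','wb'))
go((623,76,184,-.079),(623,76,100,-.079))
E
```

```text
t 12.2 at [ 389.5 -303.1  186. ] yaw -0.201 w 36.9 F [-0.3 -0.5 -3.4]
[-0.  -0.  -0.1] [ 152.9 -418.2    2.7]
[0. 0. 0.] [-0. -0. 84.]
```

View pics/w5.png

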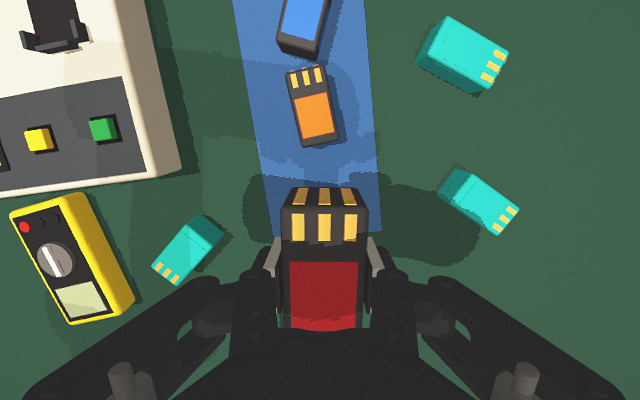

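Red is in hand (width 37 mm) and level. Its end's top edge runs at about row 211, from (282) to (368). I measure its place in the hand.

```bash
cat >> m.py <<'E'
def inhand(im,px,tcp_to_top=17.5):
    s=read_state();p=np.array(s['position']);r=R.from_quat(s['ee_rot'])
    for q in px: print('in hand',r.inv().apply(onz(im,q,p[2]+tcp_to_top)-p))
E
python3 - <<'E'
from m import *
im=get_image('wrist')
inhand(im,[(282,211),(325,211),(368,211),(325,205)])
E
```

```text
in hand [ 33.5 -18.4 -17.5]
in hand [ 33.5  -0.1 -17.5]
in hand [ 33.5  18.1 -17.5]
in hand [ 36.1  -0.1 -17.5]
```

Call:
carry_out --pt "0 0 0 20 -55 -4 -1" --pt "0 0 0 40 -110 -4 -1" --pt "0 0 0 60 -165 -4 -1" --pt "0 0 0 76 -209 -4 -1" --pt "0 0 0 76 -209 -4 -1"

```text
clock: 12.88
position: [505.7, -111.0, 186.2]
ee_rot: [0.995, -0.098, -0.002, 0.0]
contact_force: [-1.3, -0.9, -2.9]
gripper_width: 37.3
grasp_force: 65.1
```

Call:
carry_out --pt "0 0 -0.03 20 -55 0 -1" --pt "0 0 -0.06 40 -110 0 -1" --pt "0 0 -0.12 60 -165 0 -1" --pt "0 0 -0.12 77 -209 0 -1" --pt "0 0 -0.12 77 -209 0 -1"

```text
clock: 13.5
position: [622.7, 77.6, 185.6]
ee_rot: [0.999, -0.039, -0.002, 0.001]
contact_force: [-0.5, -0.9, -1.7]
gripper_width: 37.3
grasp_force: 65.2
```

```bash
python3 - <<'E'
from m import *
go((623.3,76,102,-.08))
im=get_image('wrist');inhand(im,[(325,211)]);pickle.dump(im,open('w6.pkl','wb'))
cv2.imwrite('pics/w6.png',im['color'])
E
```

```text
t 13.5 at [622.7  77.6 185.6] yaw -0.079 w 37.3 F [-0.5 -0.9 -1.7]
[0. 0. 0.] [ 1.1  1.4 83.6]
in hand [ 34.2  -2.  -17.7]
```

Call:
carry_out --pt "0 0 0 0.6 0.8 40 -1" --pt "0 0 0 0.6 0.8 80 -1" --pt "0 0 0 0.6 0.8 84 -1" --pt "0 0 0 0.6 0.8 84 -1" --pt "0 0 0 0.6 0.8 84 -1"

```text
clock: 14.18
position: [624.2, 74.9, 106.9]
ee_rot: [0.999, -0.04, 0.002, -0.001]
contact_force: [-0.1, 0.8, -2.4]
gripper_width: 37.0
grasp_force: 65.1
```

```bash
python3 - <<'E'
from m import *
go((623.3,76,83,-.08))
im=get_image('wrist');inhand(im,[(325,211)])
cv2.imwrite('pics/w6.png',im['color'][60:400,100:540])
E
```

```text
t 14.2 at [624.2  74.9 106.9] yaw -0.081 w 37.0 F [-0.1  0.8 -2.4]
[-0. -0. -0.] [-1.  -1.  23.9]
in hand [ 33.2  -0.2 -17.4]
```

View pics/w6.png

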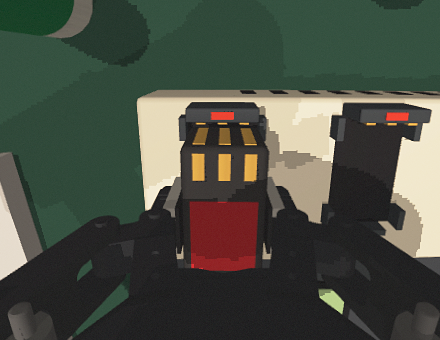

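Red is centred on the bay 1 terminal block, which is at crop (222,115) with the pack centre at 223. I lower it.

Call:
carry_out --pt "0 0 0 0 0 0 -1" --pt "0 0 0 0 0 0 -1" --pt "0 0 0 0 0 0 -1"

```text
clock: 14.6
position: [623.1, 75.1, 105.0]
ee_rot: [0.999, -0.04, 0.0, -0.0]
contact_force: [0.1, 0.4, -2.6]
gripper_width: 37.1
grasp_force: 65.1
```

Call:
carry_out --pt "0 0 0 0 0 5 -1" --pt "0 0 0 0 0 10 -1" --pt "0 0 0 0 0 13 -1" --pt "0 0 0 0 0 13 -1"

```text
clock: 15.1
position: [622.8, 75.0, 91.2]
ee_rot: [0.999, -0.04, -0.0, 0.0]
contact_force: [0.5, 0.2, -2.6]
gripper_width: 37.0
grasp_force: 65.1
```

Call:
carry_out --pt "0 0 0 0 0 5 -1" --pt "0 0 0 0 0 7.5 -1" --pt "0 0 0 0 0 8.5 -1" --pt "0 0 0 0 0 8.5 -1"

```text
clock: 15.6
position: [623.1, 75.1, 83.3]
ee_rot: [0.999, -0.04, 0.0, -0.0]
contact_force: [0.3, -0.7, -1.3]
gripper_width: 37.3
grasp_force: 65.4
```

Call:
carry_out --pt "0 0 0 0 0 0 0.2" --pt "0 0 0 0 0 0 0.2" --pt "0 0 0 0 0 -40 0.2" --pt "0 0 0 0 0 -100 0.2" --pt "0 0 0 0 0 -110 0.5"

```text
clock: 16.23
position: [625.8, 75.6, 199.3]
ee_rot: [0.999, -0.04, 0.005, -0.001]
contact_force: [-1.2, 0.2, -0.1]
gripper_width: 64.0
grasp_force: 0.0
```

Call:
carry_out --pt "0 0 0 -20 55 0 1" --pt "0 0 0 -40 110 0 1" --pt "0 0 0 -60 160 0 1" --pt "0 0 0 -80 210 0 1" --pt "0 0 0 -80 210 0 1"

```text
clock: 16.85
position: [524.3, -130.3, 193.2]
ee_rot: [0.999, -0.043, -0.0, -0.0]
contact_force: [0.2, 0.9, 0.4]
gripper_width: 85.4
grasp_force: 0.0
```

Call:
carry_out --pt "0 0 0 -20 55 0 1" --pt "0 0 0 -40 110 0 1" --pt "0 0 -0.08 -76 160 0 1" --pt "0 0 -0.08 -76 189 0 1" --pt "0 0 -0.08 -76 189 0 1"

```text
clock: 17.48
position: [435.4, -311.2, 193.1]
ee_rot: [1.0, -0.002, 0.0, 0.0]
contact_force: [1.0, -0.7, -0.4]
gripper_width: 85.6
grasp_force: 0.0
```

```bash
cat >> m.py <<'E'
def find(im,c,near,z=43,crop=45):
    r=label(im,c,near,z,crop);print(c,r)
    i=int(np.argmax(r['size']));y=r['yaws'][i];m=r['c']+7.5*np.array([np.cos(y),np.sin(y)])
    print('mid',m,'yaw',round(y,3));return m,y
E
python3 - <<'E'
from m import *
im=get_image('wrist');cv2.imwrite('pics/w7.png',im['color'])
m,y=find(im,'orange',(468,-310,43))
find(im,'blue',(553,-318,43))
go((*m,26,y))
E
```

```text
orange {'c': array([ 467.4, -309.8]), 'size': array([30.4, 36.6], dtype=float32), 'yaws': [-1.5602223873138428, 0.010575532913208008], 'px': (322.8926164215686, 160.13219975490193)}
mid [ 474.9 -309.7] yaw 0.011
blue {'c': array([ 549.8, -297.5]), 'size': array([41.3, 76.4], dtype=float32), 'yaws': [-1.443585753440857, 0.12721037864685059], 'px': (304.8385432786547, 64.12978438048076)}
mid [ 557.3 -296.5] yaw 0.127
t 17.5 at [ 435.5 -310.2  192.9] yaw -0.002 w 85.5 F [ 0.1 -0.2 -0. ]
[-0.  0. -0.] [ 39.4  -0.5 166.9]
```

Call:
carry_out --pt "0 0 0 39.4 -0.5 60 1" --pt "0 0 0 39.4 -0.5 120 1" --pt "0 0 0 39.4 -0.5 150 1" --pt "0 0 0 39.4 -0.5 167 1" --pt "0 0 0 39.4 -0.5 167 1"

```text
clock: 18.15
position: [474.5, -307.9, 24.7]
ee_rot: [1.0, 0.001, -0.002, -0.001]
contact_force: [0.1, -0.2, 1.0]
gripper_width: 85.5
grasp_force: 0.0
```

Call:
carry_out --pt "0 0 0 0 0 0 1" --pt "0 0 0 0 0 0 -1" --pt "0 0 0 0 0 0 -1" --pt "0 0 0 0 0 0 -1" --pt "0 0 0 0 0 0 -1"

```text
clock: 18.77
position: [475.4, -309.9, 27.2]
ee_rot: [1.0, -0.0, 0.001, 0.0]
contact_force: [-0.0, 0.1, 5.4]
gripper_width: 37.0
grasp_force: 61.9
```

Call:
carry_out --pt "0 0 0 0 0 -20 -1" --pt "0 0 0 0 0 -60 -1" --pt "0 0 0 0 0 -110 -1" --pt "0 0 0 0 0 -160 -1" --pt "0 0 0 0 0 -160 -1"

```text
clock: 19.4
position: [476.7, -310.4, 190.3]
ee_rot: [1.0, -0.0, 0.004, 0.001]
contact_force: [1.3, -0.1, -2.2]
gripper_width: 37.3
grasp_force: 61.3
```

Call:
carry_out --pt "0 0 0 25 -50 0 -1" --pt "0 0 0 50 -105 0 -1" --pt "0 0 0 75 -160 0 -1" --pt "0 0 0 100 -210 0 -1" --pt "0 0 0.08 120 -250 0 -1"

```text
clock: 20.02
position: [594.3, -57.5, 183.8]
ee_rot: [0.999, -0.041, -0.002, -0.0]
contact_force: [0.8, 0.2, -2.8]
gripper_width: 37.3
grasp_force: 61.3
```

```bash
python3 - <<'E'
from m import *
go((615.6,-18.8,190,-.08))
im=get_image('wrist');inhand(im,[(325,211)])
cv2.imwrite('pics/w8.png',im['color'])
E
```

```text
t 20.0 at [594.3 -57.5 183.8] yaw -0.083 w 37.3 F [ 0.8  0.2 -2.8]
[ 0.  0. -0.] [ 18.  -40.3  -6.3]
in hand [ 30.7   3.6 -17.5]
```

Call:
carry_out --pt "0 0 0 17.5 -41.5 0 -1" --pt "0 0 0 17.5 -41.5 40 -1" --pt "0 0 0 17.5 -41.5 80 -1" --pt "0 0 0 17.5 -41.5 82 -1" --pt "0 0 0 17.5 -41.5 82 -1"

```text
clock: 20.7
position: [616.1, -20.0, 104.5]
ee_rot: [0.999, -0.04, 0.0, 0.0]
contact_force: [0.2, 0.8, -1.7]
gripper_width: 37.2
grasp_force: 61.3
```

Call:
carry_out --pt "0 0 0 0 0 0 -1" --pt "0 0 0 0 0 0 -1" --pt "0 0 0 0 0 0 -1"

```text
clock: 21.08
position: [616.1, -19.7, 105.2]
ee_rot: [0.999, -0.04, 0.001, -0.0]
contact_force: [0.4, -0.2, -1.8]
gripper_width: 37.0
grasp_force: 61.3
```

```bash
python3 - <<'E'
from m import *
go((615.5,-18.8,85,-.08))
im=get_image('wrist');inhand(im,[(325,211)],16)
cv2.imwrite('pics/w8.png',im['color'][60:400,100:540])
E
```

```text
t 21.1 at [616.1 -19.7 105.2] yaw -0.081 w 37.0 F [ 0.4 -0.2 -1.8]
[-0. -0. -0.] [-0.7 -0.9 20.2]
in hand [ 32.6  -0.4 -16. ]
```

View pics/w8.png

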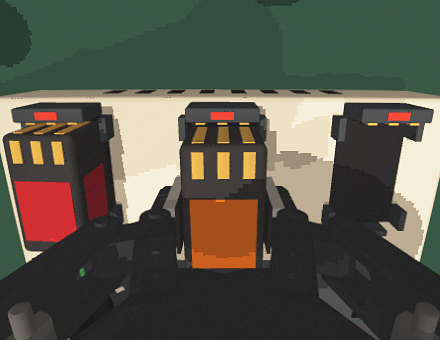

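The picture shows red seated in bay 1. Orange is in hand and centred on the bay 2 terminal, at crop (220,115).

Call:
carry_out --pt "0 0 0 -0.6 -0.9 5 -1" --pt "0 0 0 -0.6 -0.9 10 -1" --pt "0 0 0 -0.6 -0.9 13 -1" --pt "0 0 0 -0.6 -0.9 13 -1"

```text
clock: 21.62
position: [615.0, -18.8, 90.7]
ee_rot: [0.999, -0.04, -0.001, 0.0]
contact_force: [-0.3, 0.1, -1.8]
gripper_width: 37.0
grasp_force: 61.3
```

Call:
carry_out --pt "0 0 0 0 0 4 -1" --pt "0 0 0 0 0 7 -1" --pt "0 0 0 0 0 7.5 -1" --pt "0 0 0 0 0 7.5 -1"

```text
clock: 22.12
position: [615.3, -18.8, 84.3]
ee_rot: [0.999, -0.04, 0.0, 0.0]
contact_force: [-2.2, -0.4, 2.0]
gripper_width: 37.3
grasp_force: 61.9
```

Call:
carry_out --pt "0 0 0 0 0 0 0.2" --pt "0 0 0 0 0 0 0.2" --pt "0 0 0 0 0 -40 0.2" --pt "0 0 0 0 0 -100 0.2" --pt "0 0 0 0 0 -110 0.5"

```text
clock: 22.75
position: [618.0, -18.6, 199.2]
ee_rot: [0.999, -0.04, 0.005, -0.001]
contact_force: [0.2, 0.0, -0.4]
gripper_width: 63.9
grasp_force: 0.0
```

Call:
carry_out --pt "0 0 0 -18 55 0 1" --pt "0 0 0 -36 110 0 1" --pt "0 0 0 -54 165 0 1" --pt "0 0 0 -72 220 0 1" --pt "0 0 0.13 -88 270 0 1"

```text
clock: 23.38
position: [504.6, -282.4, 193.3]
ee_rot: [0.994, -0.107, -0.0, -0.0]
contact_force: [1.5, -1.4, -1.4]
gripper_width: 85.2
grasp_force: 0.0
```

Call:
carry_out --pt "0 0 0.14 0 20 0 1" --pt "0 0 0.14 0 20 0 1" --pt "0 0 0.14 0 20 0 1"

```text
clock: 23.75
position: [501.6, -299.8, 193.3]
ee_rot: [0.985, -0.174, -0.0, -0.0]
contact_force: [0.1, 0.4, -0.1]
gripper_width: 85.8
grasp_force: 0.0
```

```bash
python3 - <<'E'
from m import *
im=get_image('wrist');cv2.imwrite('pics/w9.png',im['color']);pickle.dump(im,open('w9.pkl','wb'))
h=cv2.cvtColor(im['color'],cv2.COLOR_BGR2HSV);u,v=map(int,proj(im,(553,-318,43)));print(u,v,h[v,u],h[v,u-50],h[v,u+50])
lo=np.array([95,100,max(0,int(h[v,u,2])-45)]);RNG['blue']=[(tuple(map(int,lo)),(125,255,255))]
m,y=find(im,'blue',(553,-318,43))
go((*m,26,y))
E
```

```text
323 136 [109 170 215] [107 128 164] [107 137 158]
blue {'c': array([ 552.9, -317.4]), 'size': array([36. , 29.7], dtype=float32), 'yaws': [-0.46398258209228516, 1.1068135499954224], 'px': (323.21544530420266, 136.83356091640115)}
mid [ 559.6 -320.8] yaw -0.464
t 23.8 at [ 501.8 -299.6  193.5] yaw -0.349 w 85.4 F [ 1.1 -0.1 -0. ]
[-0.   0.   0.1] [ 61.7   0.2 167.5]
```

Call:
carry_out --pt "0 0 0.115 61.7 0.2 60 1" --pt "0 0 0.115 61.7 0.2 120 1" --pt "0 0 0.115 61.7 0.2 150 1" --pt "0 0 0.115 61.7 0.2 167 1" --pt "0 0 0.115 61.7 0.2 167 1"

```text
clock: 24.42
position: [559.5, -321.1, 26.4]
ee_rot: [0.973, -0.23, -0.001, 0.0]
contact_force: [-0.1, -0.1, 0.1]
gripper_width: 85.6
grasp_force: 0.0
```

Call:
carry_out --pt "0 0 0 0 0 0 1" --pt "0 0 0 0 0 0 -1" --pt "0 0 0 0 0 0 -1" --pt "0 0 0 0 0 0 -1" --pt "0 0 0 0 0 0 -1"

```text
clock: 25.05
position: [560.1, -322.0, 27.9]
ee_rot: [0.973, -0.231, 0.001, 0.0]
contact_force: [-0.5, 1.3, 5.0]
gripper_width: 37.0
grasp_force: 62.3
```

Call:
carry_out --pt "0 0 0 0 0 -20 -1" --pt "0 0 0 0 0 -60 -1" --pt "0 0 0 0 0 -110 -1" --pt "0 0 0 0 0 -160 -1" --pt "0 0 0 0 0 -160 -1"

```text
clock: 25.68
position: [561.4, -322.7, 191.4]
ee_rot: [0.973, -0.231, 0.005, 0.001]
contact_force: [-0.2, -0.8, -2.3]
gripper_width: 37.1
grasp_force: 61.6
```

Call:
carry_out --pt "0 0 0 -12 -50 0 -1" --pt "0 0 -0.1 -24 -100 0 -1" --pt "0 0 -0.2 -36 -150 0 -1" --pt "0 0 -0.3 -50 -200 0 -1" --pt "0 0 -0.384 -50 -207 0 -1"

```text
clock: 26.3
position: [607.1, -111.0, 184.5]
ee_rot: [0.999, -0.038, -0.002, -0.0]
contact_force: [0.0, -0.5, -2.4]
gripper_width: 37.1
grasp_force: 61.5
```

```bash
python3 - <<'E'
from m import *
im=get_image('wrist');go((607.5,-112.5,105,-.08))
E
```

```text
t 26.4 at [ 607.3 -111.6  184.5] yaw -0.074 w 36.7 F [ 0.6 -0.4 -1.9]
[-0.  0.  0.] [ 0.6  1.  79.5]
```

Call:
carry_out --pt "0 0 0.004 0.3 0.6 40 -1" --pt "0 0 0.004 0.3 0.6 80 -1" --pt "0 0 0.004 0.3 0.6 82 -1" --pt "0 0 0.004 0.3 0.6 82 -1" --pt "0 0 0.004 0.3 0.6 82 -1"

```text
clock: 26.98
position: [609.2, -115.2, 106.7]
ee_rot: [0.999, -0.043, 0.002, -0.0]
contact_force: [0.1, 0.6, -1.2]
gripper_width: 37.2
grasp_force: 61.4
```

Call:
carry_out --pt "0 0 0 0 0 0 -1" --pt "0 0 0 0 0 0 -1" --pt "0 0 0 0 0 0 -1"

```text
clock: 27.35
position: [608.1, -114.9, 105.2]
ee_rot: [0.999, -0.043, 0.0, -0.0]
contact_force: [0.2, -1.0, -1.8]
gripper_width: 37.2
grasp_force: 61.4
```

```bash
python3 - <<'E'
from m import *
go((607.5,-112.5,85,-.08))
im=get_image('wrist');cv2.imwrite('pics/w10.png',im['color'][60:400,100:540])
E
```

```text
t 27.4 at [ 608.1 -114.9  105.2] yaw -0.086 w 37.2 F [ 0.2 -1.  -1.8]
[-0. -0. -0.] [-0.8 -2.4 20.2]
```

View pics/w10.png

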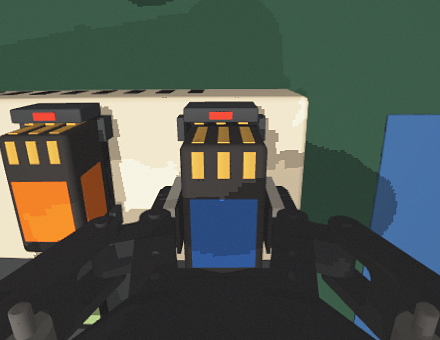

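Orange is seated in bay 2, and blue is in hand with the bay 3 terminal at crop (221,115). That was my last picture, so I work from numbers from here. I lower blue with a 2 mm correction.

Call:
carry_out --pt "0 0 -0.006 -0.6 -2.2 4 -1" --pt "0 0 -0.006 -0.6 -2.2 8 -1" --pt "0 0 -0.006 -0.6 -2.2 12 -1" --pt "0 0 -0.006 -0.6 -2.2 12 -1"

```text
clock: 27.9
position: [607.2, -112.7, 92.1]
ee_rot: [0.999, -0.04, -0.001, 0.0]
contact_force: [-0.3, -0.6, -2.9]
gripper_width: 37.0
grasp_force: 61.4
```

Call:
carry_out --pt "0 0 0 0 0 4 -1" --pt "0 0 0 0 0 7 -1" --pt "0 0 0 0 0 8 -1" --pt "0 0 0 0 0 8 -1"

```text
clock: 28.4
position: [607.6, -112.7, 85.0]
ee_rot: [0.999, -0.04, 0.0, 0.0]
contact_force: [-0.8, -0.4, -1.1]
gripper_width: 36.9
grasp_force: 61.8
```

Call:
carry_out --pt "0 0 0 0 0 0 0.2" --pt "0 0 0 0 0 0 0.2" --pt "0 0 0 0 0 -40 0.2" --pt "0 0 0 0 0 -100 0.2" --pt "0 0 0 0 0 -110 0.2"

```text
clock: 29.02
position: [610.3, -113.0, 200.5]
ee_rot: [0.999, -0.04, 0.005, 0.0]
contact_force: [-0.0, 0.4, -0.1]
gripper_width: 51.2
grasp_force: 0.0
```

Call:
carry_out --pt "0 0 0 -45 -45 -40 0.2" --pt "0 0 0 -75 -89 -80 0.2" --pt "0 0 0 -75 -89 -80 0" --pt "0 0 0 -75 -89 -80 -1" --pt "0 0 0 -75 -89 -80 -1"

```text
clock: 29.65
position: [539.7, -18.6, 273.1]
ee_rot: [0.999, -0.04, -0.001, 0.0]
contact_force: [0.1, 0.2, -0.6]
gripper_width: 7.2
grasp_force: 0.0
```

```bash
cat >> m.py <<'E'
RNG['blue']=[((100,120,60),(118,255,255))]
A0=np.array([615.2,-18.3]);YA=-.08
def inbay(im):
    for c,k in(('red',1),('orange',0),('blue',-1)):
        b=A0+95*k*np.array([-np.sin(YA),np.cos(YA)])
        r=label(im,c,(*b,100),100,50);i=int(np.argmax(r['size']));y=r['yaws'][i]
        m=r['c']+7.5*np.array([np.cos(y),np.sin(y)]);print(c,'size',r['size'],'mid',m,'yaw',round(y,3),'err',R.from_euler('z',-YA).apply([*(m-b),0])[:2])
E
python3 - <<'E'
from m import *
im=get_image('wrist');pickle.dump(im,open('w11.pkl','wb'));inbay(im)
go((495.3,-122.8,92,-.08))
E
```

```text
red size [36.7 30.6] mid [622.7  76.6] yaw -0.103 err [-0.1  0.2]
orange size [36.1 30.5] mid [615.7 -17.9] yaw -0.081 err [0.5 0.5]
blue size [36.5 30.6] mid [ 607.5 -112.2] yaw -0.082 err [-0.2  0.8]
t 29.7 at [539.8 -18.8 273. ] yaw -0.081 w 0.3 F [-0.2 -0.8 -0.4]
[ 0.  0. -0.] [-35.3 107.1 181.2]
```

All the packs are within 1 mm of the bay centres. Next is the test key.

Call:
carry_out --pt "0 0 0 -20 50 40 -1" --pt "0 0 0 -35.3 107 80 -1" --pt "0 0 0 -35.3 107 120 -1" --pt "0 0 0 -35.3 107 160 -1" --pt "0 0 0 -35.3 107 180 -1"

```text
clock: 30.32
position: [494.2, -123.3, 91.1]
ee_rot: [0.999, -0.041, -0.003, 0.0]
contact_force: [-0.1, 0.8, 1.3]
gripper_width: 0.1
grasp_force: 0.0
```

Call:
carry_out --pt "0 0 0 0 0 0 -1" --pt "0 0 0 0 0 0 -1" --pt "0 0 0 0 0 0 -1"

```text
clock: 30.7
position: [497.0, -122.0, 95.7]
ee_rot: [0.999, -0.04, 0.001, -0.0]
contact_force: [-0.2, -0.2, 0.9]
gripper_width: 0.2
grasp_force: 0.0
```

```bash
python3 -c "
from m import *
go((495.3,-122.8,84.2,-.08))"
```

```text
t 30.7 at [ 497.  -122.    95.7] yaw -0.08 w 0.2 F [-0.2 -0.2  0.9]
[-0. -0.  0.] [-1.6  0.9 11.5]
```

Call:
carry_out --pt "0 0 0 -1 0.5 5 -1" --pt "0 0 0 -1 0.5 10 -1" --pt "0 0 0 -1 0.5 11 -1" --pt "0 0 0 -1 0.5 11 -1" --pt "0 0 0 -1 0.5 11 -1"

```text
clock: 31.32
position: [495.2, -122.3, 83.9]
ee_rot: [0.999, -0.04, 0.0, 0.0]
contact_force: [0.7, 0.0, 0.4]
gripper_width: -0.2
grasp_force: 0.0
```

Call:
carry_out --pt "0 0 0 0 0 0.6 -1" --pt "0 0 0 0 0 0.6 -1"

```text
clock: 31.58
position: [495.1, -122.3, 83.2]
ee_rot: [0.999, -0.04, -0.0, -0.0]
contact_force: [0.4, -0.9, 0.5]
gripper_width: -0.3
grasp_force: 0.0
```

Call:
carry_out --pt "0 0 0 0 0 0.8 -1" --pt "0 0 0 0 0 0.8 -1"

```text
clock: 31.82
position: [495.2, -122.3, 82.6]
ee_rot: [0.999, -0.04, 0.0, 0.0]
contact_force: [-0.7, -0.1, 2.4]
gripper_width: 0.1
grasp_force: 1.1
```

Call:
carry_out --pt "0 0 0 0 0 0.8 -1" --pt "0 0 0 0 0 0.8 -1"

```text
clock: 32.08
position: [495.2, -122.3, 81.9]
ee_rot: [0.999, -0.04, 0.0, 0.0]
contact_force: [-1.0, 1.0, 4.6]
gripper_width: -0.1
grasp_force: 2.0
```

Call:
carry_out --pt "0 0 0 0 0 0.8 -1" --pt "0 0 0 0 0 0.8 -1"

```text
clock: 32.33
position: [495.2, -122.3, 80.8]
ee_rot: [0.999, -0.04, 0.0, -0.0]
contact_force: [-1.2, -0.1, 2.9]
gripper_width: -0.1
grasp_force: 1.7
```

Call:
carry_out --pt "0 0 0 0 0 0.6 -1" --pt "0 0 0 0 0 0.6 -1"

```text
clock: 32.58
position: [495.2, -122.3, 80.0]
ee_rot: [0.999, -0.04, 0.0, -0.0]
contact_force: [-0.4, -0.7, 2.6]
gripper_width: 0.1
grasp_force: 1.1
```

Call:
carry_out --pt "0 0 0 0 0 0.3 -1" --pt "0 0 0 0 0 0.3 -1"

```text
clock: 32.83
position: [495.2, -122.3, 79.8]
ee_rot: [0.999, -0.04, 0.0, -0.0]
contact_force: [-0.3, -0.2, 1.5]
gripper_width: -0.1
grasp_force: 1.1
```

Call:
carry_out --pt "0 0 0 0 0 -20 -1" --pt "0 0 0 0 0 -60 -1" --pt "0 0 0 0 0 -120 -1" --pt "0 0 0 20 -60 -180 0" --pt "0 0 0 40 -100 -190 1"

```text
clock: 33.45
position: [541.1, -29.8, 270.6]
ee_rot: [0.999, -0.041, 0.002, -0.001]
contact_force: [1.8, -0.1, 0.0]
gripper_width: 35.9
grasp_force: 0.0
```

Call:
carry_out --pt "0 0 0 0 0 0 1" --pt "0 0 0 0 0 0 1" --pt "0 0 0 0 0 0 1"

```text
clock: 33.83
position: [539.6, -31.1, 266.6]
ee_rot: [0.999, -0.04, -0.001, 0.0]
contact_force: [-0.2, -0.9, 0.1]
gripper_width: 85.2
grasp_force: 0.0
```

```bash
python3 - <<'E'
from m import *
im=get_image('wrist');inbay(im)
go((622.9,76.3,180,-.085),(622.9,76.3,83,-.085))
# knob pointer and tray check
d=pickle.load(open('w2.pkl','rb'))
for z in(22,): 
    q=np.array([onz(d,p,z)[:2] for p in [(71,122),(153,112),(193,290),(124,293)]]);print(q,q.mean(0))
E
```

```text
red size [36.  30.8] mid [622.9  76.7] yaw -0.101 err [0.1 0.3]
orange size [36.4 30.9] mid [616.  -20.7] yaw -0.082 err [ 1.  -2.3]
blue size [35.6 30.6] mid [ 607.4 -112. ] yaw -0.076 err [-0.3  0.9]
t 33.9 at [539.7 -31.1 266.8] yaw -0.081 w 85.4 F [ 0.8  0.2 -0.4]
[0. 0. 0.] [  74.4 -113.9   86.5]
[0. 0. 0.] [-0. -0. 97.]
[[629.3 393.9]
 [630.6 256.7]
 [319.3 258.5]
 [321.  391.5]] [475.  325.2]
```

Every pack is still seated and the key clicked (peak 4.6 N, falling to about 2 N). I move red to the tray, whose centre is at about (475,325).

Call:
carry_out --pt "0 0 0.006 37 -57 20 1" --pt "0 0 0.006 74.4 -113.5 60 1" --pt "0 0 0.006 74.4 -113.5 120 1" --pt "0 0 0.006 74.4 -113.5 160 1" --pt "0 0 0.006 74.4 -113.5 181 1"

```text
clock: 34.5
position: [621.4, 75.7, 82.0]
ee_rot: [0.999, -0.044, -0.004, 0.001]
contact_force: [-0.2, -0.3, 0.7]
gripper_width: 85.4
grasp_force: 0.0
```

Call:
carry_out --pt "0 0 0 0 0 0 1" --pt "0 0 0 0 0 0 1" --pt "0 0 0 0 0 0 1"

```text
clock: 34.88
position: [624.7, 76.9, 88.5]
ee_rot: [0.999, -0.043, 0.002, -0.001]
contact_force: [0.0, -0.6, 1.4]
gripper_width: 85.3
grasp_force: 0.0
```

Call:
carry_out --pt "0 0 0 -0.8 0 2 1" --pt "0 0 0 -0.8 0 2 -1" --pt "0 0 0 -0.8 0 2 -1" --pt "0 0 0 -0.8 0 2 -1" --pt "0 0 0 -0.8 0 2 -1"

```text
clock: 35.5
position: [623.3, 77.1, 85.1]
ee_rot: [0.999, -0.043, 0.0, -0.0]
contact_force: [0.2, -0.1, 2.5]
gripper_width: 37.3
grasp_force: 61.6
```

Call:
carry_out --pt "0 0 0 0 0 -10 -1" --pt "0 0 0 0 0 -30 -1" --pt "0 0 0 0 0 -70 -1" --pt "0 0 0 0 0 -110 -1" --pt "0 0 0 0 0 -110 -1"

```text
clock: 36.12
position: [624.7, 77.6, 198.8]
ee_rot: [0.999, -0.043, 0.004, -0.001]
contact_force: [0.1, -0.3, -2.3]
gripper_width: 36.8
grasp_force: 61.3
```

Call:
carry_out --pt "0 0 -0.08 -18 -55 0 -1" --pt "0 0 -0.08 -36 -110 0 -1" --pt "0 0 -0.08 -54 -165 0 -1" --pt "0 0 -0.08 -73 -220 0 -1" --pt "0 0 -0.08 -73 -244 0 -1"

```text
clock: 36.75
position: [569.1, 328.9, 192.8]
ee_rot: [1.0, -0.001, -0.002, 0.001]
contact_force: [-1.0, -0.7, -2.1]
gripper_width: 37.1
grasp_force: 61.3
```

Call:
carry_out --pt "0 0 0 0 0 0 -1" --pt "0 0 0 0 0 50 -1" --pt "0 0 0 0 0 100 -1" --pt "0 0 0 0 0 130 -1" --pt "0 0 0 0 0 130 -1"

```text
clock: 37.38
position: [569.7, 323.2, 61.1]
ee_rot: [1.0, -0.004, -0.003, 0.003]
contact_force: [0.1, 0.0, -1.2]
gripper_width: 37.2
grasp_force: 61.2
```

```bash
python3 -c "
from m import *
get_image('side');go((570,325,29,0))"
```

```text
t 37.4 at [571.2 324.6  63.7] yaw -0.007 w 36.8 F [-0.  -0.8 -1.1]
[ 0.  0. -0.] [-1.1 -0.5 34.7]
```

Call:
carry_out --pt "0 0 0 -1 0 15 -1" --pt "0 0 0 -1 0 28 -1" --pt "0 0 0 -1 0 34 -1" --pt "0 0 0 -1 0 34 -1" --pt "0 0 0 -1 0 34 -1"

```text
clock: 38.05
position: [570.4, 326.7, 31.1]
ee_rot: [1.0, -0.003, 0.0, -0.0]
contact_force: [0.2, -0.4, -1.9]
gripper_width: 37.0
grasp_force: 61.2
```

Call:
carry_out --pt "0 0 0 0 0 2 -1" --pt "0 0 0 0 0 2 -1" --pt "0 0 0 0 0 2 0.2" --pt "0 0 0 0 0 2 0.2" --pt "0 0 0 0 0 -30 0.2"

```text
clock: 38.67
position: [568.6, 325.1, 58.5]
ee_rot: [1.0, -0.003, -0.002, 0.002]
contact_force: [0.5, -0.1, 0.4]
gripper_width: 51.2
grasp_force: 0.0
```

Call:
carry_out --pt "0 0 0 0 0 -50 0.4" --pt "0 0 0 0 0 -110 1" --pt "0 0 0 -8 50 -145 1" --pt "0 0 0 -16 110 -170 1" --pt "0 0 0 -24 165 -200 1"

```text
clock: 39.3
position: [544.9, 163.0, 259.9]
ee_rot: [1.0, -0.003, 0.0, 0.0]
contact_force: [0.3, -0.5, 0.1]
gripper_width: 85.4
grasp_force: 0.0
```

Call:
carry_out --pt "0 0 0.04 -2 60 0 1" --pt "0 0 0.08 -4 120 0 1" --pt "0 0 0.08 -6 180 0 1" --pt "0 0 0.08 -6 180 0 1" --pt "0 0 0.08 -6 180 0 1"

```text
clock: 39.92
position: [538.6, -15.4, 259.3]
ee_rot: [0.999, -0.043, 0.0, -0.0]
contact_force: [0.6, 0.5, 0.4]
gripper_width: 85.5
grasp_force: 0.0
```

```bash
python3 - <<'E'
from m import *
im=get_image('wrist')
try: inbay(im)
except Exception as e: print(e)
for c,k in(('orange',0),('blue',-1)):
    b=A0+95*k*np.array([-np.sin(YA),np.cos(YA)]);r=label(im,c,(*b,100),100,50);print(c,r['c'],r['size'],r['yaws'])
go((615.5,-19.5,85,-.08))
E
```

```text
red size [ 3.6 10.8] mid [663.8  76.8] yaw 1.471 err [40.9  3.7]
orange size [35.4 30.1] mid [616.2 -20.8] yaw -0.086 err [ 1.2 -2.4]
blue size [35.7 30.7] mid [ 607.7 -112.3] yaw -0.08 err [0.1 0.7]
orange [608.7 -20.2] [35.4 30.1] [-0.08613872528076172, 1.4846569299697876]
blue [ 600.3 -111.7] [35.7 30.7] [-0.08041632175445557, 1.4903799295425415]
t 40.0 at [538.7 -14.7 259.1] yaw -0.085 w 85.2 F [ 0.7  1.2 -0.2]
[-0. -0. -0.] [ 76.8  -1.7 174.2]
```

Call:
carry_out --pt "0 0 0 50 -0.5 20 1" --pt "0 0 0 77 -0.5 70 1" --pt "0 0 0 77 -0.5 120 1" --pt "0 0 0 77 -0.5 155 1" --pt "0 0 0 77 -0.5 172 1"

```text
clock: 40.6
position: [614.6, -20.0, 84.5]
ee_rot: [0.999, -0.042, -0.002, 0.0]
contact_force: [-0.2, 0.2, 0.7]
gripper_width: 85.1
grasp_force: 0.0
```

Call:
carry_out --pt "0 0 0 0 0 0 1" --pt "0 0 0 0 0 0 1" --pt "0 0 0 0 0 0 1"

```text
clock: 40.98
position: [616.4, -21.0, 88.9]
ee_rot: [0.999, -0.043, 0.002, -0.0]
contact_force: [-0.1, -1.1, 0.5]
gripper_width: 85.4
grasp_force: 0.0
```

Call:
carry_out --pt "0 0 0 -0.5 0 2 1" --pt "0 0 0 -0.5 0 2 -1" --pt "0 0 0 -0.5 0 2 -1" --pt "0 0 0 -0.5 0 2 -1" --pt "0 0 0 -0.5 0 2 -1"

```text
clock: 41.6
position: [615.1, -21.3, 85.3]
ee_rot: [0.999, -0.043, 0.0, 0.0]
contact_force: [0.1, 0.8, 1.7]
gripper_width: 37.3
grasp_force: 61.7
```

Call:
carry_out --pt "0 0 0 0 0 -10 -1" --pt "0 0 0 0 0 -30 -1" --pt "0 0 0 0 0 -70 -1" --pt "0 0 0 0 0 -110 -1" --pt "0 0 0 0 0 -110 -1"

```text
clock: 42.22
position: [616.7, -21.1, 199.1]
ee_rot: [0.999, -0.043, 0.004, -0.001]
contact_force: [0.3, 1.0, -1.8]
gripper_width: 37.3
grasp_force: 61.4
```

Call:
carry_out --pt "0 0 0 -28 -54 0 -1" --pt "0 0 0 -56 -108 0 -1" --pt "0 0 0 -84 -162 0 -1" --pt "0 0 0 -112 -216 0 -1" --pt "0 0 0 -126 -250 0 -1"

```text
clock: 42.85
position: [508.5, 240.3, 193.5]
ee_rot: [0.999, -0.042, -0.001, 0.001]
contact_force: [0.5, -1.2, -2.2]
gripper_width: 36.8
grasp_force: 61.3
```

Call:
carry_out --pt "0 0 -0.085 -22 -40 0 -1" --pt "0 0 -0.085 -44 -83 20 -1" --pt "0 0 -0.085 -44 -83 70 -1" --pt "0 0 -0.085 -44 -83 110 -1" --pt "0 0 -0.085 -44 -83 130 -1"

```text
clock: 43.48
position: [471.8, 323.1, 60.9]
ee_rot: [1.0, -0.001, -0.003, 0.003]
contact_force: [-0.2, 0.8, -1.7]
gripper_width: 37.1
grasp_force: 61.3
```

```bash
python3 -c "
from m import *
get_image('side');go((475,325,29,0))"
```

```text
t 43.5 at [471.1 322.3  59.1] yaw -0.002 w 37.1 F [-0.7 -1.2 -3.8]
[ 0.  0. -0.] [ 4.2 -2.9 30. ]
```

Call:
carry_out --pt "0 0 0 0 0 10 -1" --pt "0 0 0 0 0 24 -1" --pt "0 0 0 0 0 34 -1" --pt "0 0 0 0 0 34 -1" --pt "0 0 0 0 0 34 -1"

```text
clock: 44.15
position: [474.2, 325.2, 31.3]
ee_rot: [1.0, -0.0, 0.0, -0.0]
contact_force: [0.4, -0.5, -3.2]
gripper_width: 37.0
grasp_force: 61.6
```

Call:
carry_out --pt "0 0 0 0 0 0 -1" --pt "0 0 0 0 0 0 -1"

```text
clock: 44.4
position: [474.1, 325.2, 31.4]
ee_rot: [1.0, -0.0, 0.0, -0.0]
contact_force: [-0.0, 0.2, -2.9]
gripper_width: 37.4
grasp_force: 61.6
```

Call:
carry_out --pt "0 0 0 0 0 2 -1" --pt "0 0 0 0 0 2 -1" --pt "0 0 0 0 0 2 0.2" --pt "0 0 0 0 0 2 0.2" --pt "0 0 0 0 0 -30 0.2"

```text
clock: 45.02
position: [472.8, 323.6, 59.1]
ee_rot: [1.0, -0.001, -0.002, 0.002]
contact_force: [-0.7, -0.8, 0.1]
gripper_width: 51.3
grasp_force: 0.0
```

Call:
carry_out --pt "0 0 0 0 0 -50 0.4" --pt "0 0 0 0 0 -110 1" --pt "0 0 0 8 50 -145 1" --pt "0 0 0 16 110 -170 1" --pt "0 0 0 24 165 -200 1"

```text
clock: 45.65
position: [497.0, 161.5, 260.2]
ee_rot: [1.0, -0.0, -0.0, -0.0]
contact_force: [1.1, 0.8, 0.8]
gripper_width: 85.5
grasp_force: 0.0
```

Call:
carry_out --pt "0 0 0 8 60 0 1" --pt "0 0 0 16 120 0 1" --pt "0 0 0 24 180 0 1" --pt "0 0 0.08 32 240 0 1" --pt "0 0 0.08 32 265 0 1"

```text
clock: 46.28
position: [529.1, -104.7, 259.2]
ee_rot: [0.999, -0.042, -0.0, 0.0]
contact_force: [0.5, 0.4, 0.3]
gripper_width: 85.6
grasp_force: 0.0
```

Call:
carry_out --pt "0 0 0 0 0 0 1" --pt "0 0 0 0 0 0 1"

```text
clock: 46.52
position: [529.1, -101.5, 259.3]
ee_rot: [0.999, -0.04, 0.0, -0.0]
contact_force: [0.1, 0.4, -0.5]
gripper_width: 85.4
grasp_force: 0.0
```

```bash
python3 - <<'E'
from m import *
im=get_image('wrist')
b=A0-95*np.array([-np.sin(YA),np.cos(YA)])
m,y=find(im,'blue',(*b,100),100,50)
go((m[0],m[1],86,-.08))
E
```

```text
blue {'c': array([ 600.2, -111.3]), 'size': array([36.2, 30.3], dtype=float32), 'yaws': [-0.08000791072845459, 1.4907892942428589], 'px': (328.3199703043801, 118.78144023756495)}
mid [ 607.6 -111.9] yaw -0.08
t 46.6 at [ 529.2 -101.1  259.3] yaw -0.08 w 85.6 F [-0.4  1.5 -0.2]
[-0. -0.  0.] [ 79.    4.5 173.4]
```

Call:
carry_out --pt "0 0 0 50 3 20 1" --pt "0 0 0 78.7 4.5 70 1" --pt "0 0 0 78.7 4.5 120 1" --pt "0 0 0 78.7 4.5 155 1" --pt "0 0 0 78.7 4.5 172 1"

```text
clock: 47.2
position: [606.5, -111.4, 85.1]
ee_rot: [0.999, -0.039, -0.002, 0.0]
contact_force: [0.1, 0.9, 0.8]
gripper_width: 85.4
grasp_force: 0.0
```

Call:
carry_out --pt "0 0 0 0 0 0 1" --pt "0 0 0 0 0 0 1" --pt "0 0 0 0 0 1 1" --pt "0 0 0 0 0 2 1"

```text
clock: 47.7
position: [607.7, -112.7, 86.4]
ee_rot: [0.999, -0.04, 0.001, -0.0]
contact_force: [-0.3, 0.6, -0.4]
gripper_width: 85.5
grasp_force: 0.0
```

Call:
carry_out --pt "0 0 0 0 0 0 0" --pt "0 0 0 0 0 0 -1" --pt "0 0 0 0 0 0 -1" --pt "0 0 0 0 0 0 -1" --pt "0 0 0 0 0 0 -1"

```text
clock: 48.32
position: [607.6, -112.7, 85.5]
ee_rot: [0.999, -0.04, 0.0, 0.0]
contact_force: [-0.8, 0.4, 1.2]
gripper_width: 37.1
grasp_force: 61.7
```

Call:
carry_out --pt "0 0 0 0 0 -10 -1" --pt "0 0 0 0 0 -30 -1" --pt "0 0 0 0 0 -70 -1" --pt "0 0 0 0 0 -110 -1" --pt "0 0 0 0 0 -110 -1"

```text
clock: 48.95
position: [609.1, -112.8, 199.3]
ee_rot: [0.999, -0.04, 0.004, -0.0]
contact_force: [0.8, 0.5, -3.0]
gripper_width: 37.1
grasp_force: 61.3
```

Call:
carry_out --pt "0 0 0 -28 -45 0 -1" --pt "0 0 0 -57 -90 0 -1" --pt "0 0 0 -85 -136 0 -1" --pt "0 0 0 -114 -182 0 -1" --pt "0 0 0 -142 -227 0 -1"

```text
clock: 49.58
position: [482.1, 125.9, 193.9]
ee_rot: [0.999, -0.041, -0.001, 0.001]
contact_force: [0.3, 0.7, -2.4]
gripper_width: 37.3
grasp_force: 61.3
```

Call:
carry_out --pt "0 0 0 -28 -45 0 -1" --pt "0 0 0 -57 -90 0 -1" --pt "0 0 0 -85 -136 0 -1" --pt "0 0 -0.08 -120 -190 0 -1" --pt "0 0 -0.08 -120 -190 0 -1"

```text
clock: 50.2
position: [377.6, 326.6, 194.0]
ee_rot: [1.0, 0.002, -0.001, 0.001]
contact_force: [-0.6, -2.2, -2.3]
gripper_width: 37.1
grasp_force: 61.4
```

```bash
python3 - <<'E'
from m import *
im=get_image('wrist');go((380,325,31,0))
for c,x in(('orange',467),('red',562)):
    try: find(im,c,(x,325,44),44,60)
    except Exception as e: print(c,e)
E
```

```text
t 50.2 at [378.1 325.  193.9] yaw 0.002 w 37.0 F [-0.  -0.1 -1.2]
[0. 0. 0.] [  2.3  -0.3 162.9]
orange {'c': array([468. , 326.2]), 'size': array([30.5, 35.7], dtype=float32), 'yaws': [-1.5651041269302368, 0.005692958831787109], 'px': (325.0, 97.98462340370081)}
mid [475.5 326.2] yaw 0.006
red {'c': array([547.8, 327.6]), 'size': array([29.8,  4.8], dtype=float32), 'yaws': [-1.56475830078125, 0.006039142608642578], 'px': (323.95904995904993, 2.9934479934479934)}
mid [547.8 320.1] yaw -1.565
```

Call:
carry_out --pt "0 0 0 2 0 50 -1" --pt "0 0 0 2 0 100 -1" --pt "0 0 0 2 0 135 -1" --pt "0 0 0 2 0 155 -1" --pt "0 0 0 2 0 160 -1"

```text
clock: 50.88
position: [381.5, 321.7, 33.5]
ee_rot: [1.0, -0.002, -0.001, 0.002]
contact_force: [-0.0, 0.0, -1.6]
gripper_width: 36.9
grasp_force: 61.4
```

Call:
carry_out --pt "0 0 0 0 0 0 -1" --pt "0 0 0 0 0 0 -1" --pt "0 0 0 0 0 0 -1"

```text
clock: 51.25
position: [382.1, 324.5, 36.2]
ee_rot: [1.0, -0.0, 0.001, -0.001]
contact_force: [-0.7, 0.2, -1.8]
gripper_width: 36.8
grasp_force: 61.4
```

Call:
carry_out --pt "0 0 0 0 0 3 -1" --pt "0 0 0 0 0 6 -1" --pt "0 0 0 0 0 6 -1" --pt "0 0 0 0 0 6 0.2" --pt "0 0 0 0 0 6 0.2"

```text
clock: 51.88
position: [381.9, 324.2, 29.3]
ee_rot: [1.0, -0.0, 0.0, -0.0]
contact_force: [0.4, -0.4, -0.9]
gripper_width: 51.3
grasp_force: 0.0
```

Call:
carry_out --pt "0 0 0 0 0 -40 0.2" --pt "0 0 0 0 0 -100 0.2" --pt "0 0 0 0 0 -150 0.2" --pt "0 0 0.08 20 50 -170 0.2" --pt "0 0 0.08 40 110 -170 0.2"

```text
clock: 52.5
position: [422.7, 215.1, 201.6]
ee_rot: [0.999, -0.039, 0.002, -0.002]
contact_force: [0.8, -0.6, -0.7]
gripper_width: 51.4
grasp_force: 0.0
```

Call:
carry_out --pt "0 0 0 10 50 0 0.2" --pt "0 0 0 15 113 10 0" --pt "0 0 0 15 113 20 0" --pt "0 0 0 15 113 20 0" --pt "0 0 0 15 113 20 0"

```text
clock: 53.12
position: [427.8, 102.1, 179.6]
ee_rot: [0.999, -0.04, 0.0, -0.0]
contact_force: [-0.4, -0.4, 0.7]
gripper_width: 42.9
grasp_force: 0.0
```

```bash
python3 - <<'E'
from m import *
im=get_image('wrist')
im=get_image('side');go((514.3,94.7,87,-.08))
# green tick to pointer check: bright low-saturation pixels near knob
h=cv2.cvtColor(im['color'],cv2.COLOR_BGR2HSV)
for c,x in(('blue',374),('orange',468),('red',562)):
    r=label(im,c,(x,325,44),44,25);print(c,r['c'],r['size'],r['yaws'])
E
```

```text
t 53.2 at [427.7 102.2 179.6] yaw -0.079 w 42.7 F [-0.3 -0.4 -0.7]
[-0. -0.  0.] [86.8  0.7 92.6]
blue [373.6 325.3] [28.1 38.6] [-1.5272536277770996, 0.04354214668273926]
orange [466.7 333.8] [46.3 38.6] [-1.5607242584228516, 0.010072112083435059]
red [562.5 328.2] [30.5 40.3] [-1.5212373733520508, 0.04955947399139404]
```

All three packs are in the tray. Now I turn the selector back to off.

Call:
carry_out --pt "0 0 0 50 0.5 0 0" --pt "0 0 0 86.8 0.5 20 0" --pt "0 0 0 86.8 0.5 60 0" --pt "0 0 0 86.8 0.5 88 0" --pt "0 0 0 86.8 0.5 88 0"

```text
clock: 53.85
position: [512.7, 93.6, 89.4]
ee_rot: [0.999, -0.04, -0.002, 0.001]
contact_force: [0.0, -0.1, 0.2]
gripper_width: 43.1
grasp_force: 0.0
```

Call:
carry_out --pt "0 0 0 0 0 0 0" --pt "0 0 0 0 0 0 0"

```text
clock: 54.1
position: [514.7, 94.2, 92.9]
ee_rot: [0.999, -0.04, 0.001, -0.001]
contact_force: [0.1, 0.5, -0.0]
gripper_width: 42.8
grasp_force: 0.0
```

```bash
python3 -c "
from m import *
go((514.2,94.8,87,-.08))"
```

```text
t 54.1 at [514.7  94.2  92.9] yaw -0.08 w 42.8 F [ 0.1  0.5 -0. ]
[-0. -0.  0.] [-0.6 -0.6  5.9]
```

Call:
carry_out --pt "0 0 0 0 -0.5 4.5 0" --pt "0 0 0 0 -0.5 4.5 -0.6" --pt "0 0 0 0 -0.5 4.5 -1" --pt "0 0 0 0 -0.5 4.5 -1" --pt "0 0 0 0 -0.5 4.5 -1"

```text
clock: 54.72
position: [514.0, 94.6, 87.2]
ee_rot: [0.999, -0.04, 0.0, -0.001]
contact_force: [-2.6, 4.5, 3.7]
gripper_width: 12.4
grasp_force: 60.3
```

Call:
carry_out --pt "0 0 -0.17 0 0 0 -1" --pt "0 0 -0.34 0 0 0 -1" --pt "0 0 -0.51 0 0 0 -1" --pt "0 0 -0.68 0 0 0 -1" --pt "0 0 -0.85 0 0 0 -1"

```text
clock: 55.35
position: [513.8, 95.5, 87.2]
ee_rot: [0.926, 0.378, 0.001, -0.001]
contact_force: [-5.9, 10.2, 4.8]
gripper_width: 12.5
grasp_force: 60.5
```

Call:
carry_out --pt "0 0 -0.17 0 0 0 -1" --pt "0 0 -0.2 0 0 0 -1" --pt "0 0 -0.2 0 0 0 -1"

```text
clock: 55.72
position: [513.6, 95.7, 87.2]
ee_rot: [0.885, 0.466, 0.001, -0.001]
contact_force: [-5.4, 9.9, 4.4]
gripper_width: 12.6
grasp_force: 60.5
```

Call:
carry_out --pt "0 0 0 0 0 0 0" --pt "0 0 0 0 0 0 0" --pt "0 0 0 0 0 0 0" --pt "0 0 0 0 0 -50 0" --pt "0 0 0 -60 0 -80 0"

```text
clock: 56.35
position: [485.0, 49.0, 166.8]
ee_rot: [0.884, 0.467, 0.002, 0.001]
contact_force: [-0.6, -0.7, 0.5]
gripper_width: 42.6
grasp_force: 0.0
```

```bash
python3 - <<'E'
from m import *
im=get_image('wrist');im=get_image('wrist');go()
h=cv2.cvtColor(im['color'],cv2.COLOR_BGR2HSV)
m=cv2.inRange(h,(0,0,170),(180,60,255))
n,l,s,c=cv2.connectedComponentsWithStats(m)
for i in range(1,n):
    if 15<s[i,4]<600 and np.hypot(*(onz(im,c[i],80)[:2]-[514,95]))<45: print(s[i],onz(im,c[i],92),onz(im,c[i],60))
u=lambda p:tuple(np.round(proj(im,p)))
print('axis px',u((514,95,92)))
E
```

```text
t 56.5 at [480.8  45.5 167.5] yaw 0.967 w 42.9 F [ 0.7 -0.4  0. ]
[320  88   4  10  40] [529.1 118.9  92. ] [530.8 121.5  60. ]
[319 102   4  30  95] [519.8 106.1  92. ] [520.  106.8  60. ]
[349 149   9   7  35] [525.1  72.2  92. ] [526.1  67.6  60. ]
axis px (np.float64(323.0), np.float64(134.0))
```

The pointer line lies at columns 319–322, straight under the off tick at (322,93), so the selector is off. I hand in.

```bash
python3 -c "
from h import *
print(job_done())"
```

```text
the job is handed in; nothing more can be done
None
```

I handed the job in after about 57 s: all three packs were tested in the bays and now lie in the grey tray, and the selector is back at off. Both keys clicked without being over-pressed. The hand-in gave no verdict, so this rests on my own force and camera readings.

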